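# Reload the band reels of the note-banding machine

### The arm

A 7-joint arm with a two-finger parallel gripper is mounted at the origin on the work surface; the furniture and walls round the work are solid. World frame = base frame: x ahead of the robot, y to its left, z up, the work surface at z = 0. Lengths are in m, angles in rad, forces in N, time in s.
With the tool pointing down it reaches from about 0.4 to 0.85 m from the base axis. Payload 4.4 kg.
Tool frame: the origin (TCP) lies midway between the tips of the shut fingers; the grasp point (between the pads) lies 19 mm behind it; z points along the fingers, y is the line along which they close (so a half turn about z gives the same grasp; the last joint's range is limited). The gripper opens to 94 mm and grips with 3 to 60 N. Pads are 16 mm wide; open, the fingers measure 119 mm over their backs; the gripper's body (75 mm by 177 mm) begins 78 mm behind the grasp point.
Start: joints at [1.174, 0.628, 0.038, 1.517, -0.027, 0.996, -0.02], TCP at [0.211, -0.615, 0.205] pointing down, gripper open.
Joint ranges: [-3.06, 3.06], [-0.37, 2.12], [-1.25, 1.32], [0.18, 2.47], [-1.1, 4.24], [0.23, 1.98], [-2.94, 2.94]. Speed limits (rad/s): [2.57, 2.57, 3.14, 3.14, 3.14, 3.14, 3.14].

### API

Orientations are given as a rotation vector (axis times angle).
In Python, from bench import manip gives the robot as it stands.
- The arm moves only by the tool apply_moves, never from a script. Its argument "rows" is a list of rows, each an object with "jaw": the finger opening in mm, from 0 to 94; "slide": the shift along the tool's x, y, z in mm, a list of three; "turn": the turn about the tool's z in rad. In form: [{"jaw": jaw, "slide": [x, y, z], "turn": turn}, ...]. A call has 1 to 8 rows; each row shifts and turns the commanded pose from where the row before left it, along the tool's axes as they then stand; what a row does not reach is not made up. A row lasts 1/8 s, in which the tool goes at most 62.5 mm and 10.7 degrees, less where a joint would pass 70% of its speed; a pose out of reach is approached as far as the arm can. A call is refused whole if a number of a shift passes 62.5 or a number of a turn 0.188, either way. A call with a gripper value outside its range is refused whole. The fingers move at their own pace and stop on an object; the grip force is fixed at half the most. Time passes only in rows, so rows that do not move let the fingers close. It gives the time, the measured TCP pose, the force, the opening and the grip force at its end, in the units of the state.
- manip.observe(): the state, without advancing time (a new reading comes with each control period).
- manip.get_image(name): name is "scene" or "top" or "wrist"; returns a dict with "image" (400x640x3 uint8, blue, green, red), "K" (3x3 intrinsics, pixels), "pose" (4x4, takes a point from camera to world coordinates); the wrist camera has in their place "mount" (4x4, takes a point from camera to tool coordinates, whose origin is the TCP and whose axes are the flange's). Camera axes: x right, y down, z forward; pixel columns grow to the right and rows downward; lengths in m; the calibration is good to about 2 mm. A picture is of the moment at which its call begins: read the wrist's pose just before it. There is no depth.
- manip.sign_off(): hands the job in; it is judged then, once.
Trained networks look in a picture, given as the dict that the camera call returned (one of the last four; its "shot" number tells which), for a name from the list of things; names that differ only in an ending like _2 or _b are one class to them, and where a whole thing is asked for, a point or a joint stands for the part that bears it (a point fixed in the world has none). Each returns a list of dicts, best first, with "score" (0 to 1); they miss things now and then, are a little off and sometimes report something else, mostly with a low value. They report only what shows in the picture. A call takes as long as a camera call.
- manip.outline_of(name, picture): "region" (400x640 bool, what is visible of it).
- manip.landmark_of(name, picture): "location" ([x, y, z] in m, in the coordinates of the camera as it stood for that picture, good to about 4 mm: a listed point, or the origin of a listed thing).
The state is a dict: "time": time; "joints": joint angles; "qd": joint speeds; "effort": joint torques, N m; "tcp_pos": TCP position; "orientation": TCP orientation; "force": force on the tool from outside, world axes, zero at the start; "ft_torque": the same for the moment, N m; "grip_width": opening from 0.0 (shut) to 1.0 (fully open); "grip_force": force on a finger pad.
Only numpy, scipy, OpenCV 4.12 (cv2) and the standard library are available. Lean on these libraries where they do the work, as an engineer would, in place of code of your own. Each camera call takes 0.05 s, during which the arm holds its last target. There are 200 camera calls.

### The job

The banding machine on the desk has run out of paper band. Pull up the red plunger knob, swing the reel carriage all the way out from under the machine's table and let the plunger drop home; then take every spent reel (bare cardboard hub) out of the carriage and put it in the grey tray, and set every fresh reel (full of white paper) in a lane of the carriage with both axle ends down at the bottom of their slots. Finally pull the plunger, swing the carriage fully back under the table with the reels in it, let the plunger drop home again, and leave the mug and rubber stamp where they are.

Things in the scene. Friction and masses are not known exactly. Their poses are not given: they have to be found in the camera images.
- pivot (a point): Banding machine (fixed; white housing, steel table, black arch). This point is on the desk, on the vertical axis of the carriage's pivot. Its frame is the machine's: x along the carriage arm in its running place under the table, y left of that, z up. Base plate 6 mm high: x -104 to 288, y -64 to 44 and x -66 to 64, y -118 to -58 mm.
- bander: The same machine; same origin and axes as pivot. In mm: steel table over the running carriage x 58 to 295, y -51 to 45, underside 125, top 131 high; housing with table x 82 to 295, y -192 to -50, 131 high; arch on it x 195 to 235, y -187 to -63, up to 217 high, and a fixed pack of notes through it, x 115 to 275, up to 160 high. Nothing stands above the carriage once it is swung out.
- carriage (a joint): Angle of the reel carriage, rad: 0 = running place (arm along machine x, under the table), 1.571 = swung out for loading (arm along machine y), counterclockwise from above. The plunger locks it at these two places only (play 0.02 rad). Turns easily (0.1 N m) and stays where left. Arm: bar with top 30 mm above the desk, 272 mm long; it sweeps the quarter circle between.
- plunger (a joint): Lift of the sprung plunger, m: 0 = home (pin in a hole of the index plate), 0.016 = fully up. The pin clears the plate from about 0.011; between the holes it rests on the plate at 0.010. The spring pushes down with 5 N at home, 9 N fully up. It rides on the short tail of the carriage: lifting its knob and leading it round the pivot turns the carriage.
- knob_top (a point): Middle of the top of the plunger's red round knob, 29 mm in diameter, 29 mm tall (underside 82, top 111 mm above the desk when home). It stands 80 mm from the pivot axis, opposite the arm: at angle pi + carriage in the machine's frame. The knob turns freely on its pin, so the wrist need not turn with it.
- seat0 (a point): Lane 0, 76 mm from the pivot: where the middle of a seated axle lies (74 mm high). Frame turns with the carriage: x along the arm, outward; y along a seated axle; z up. Two upright slots at y = -34 and +34 mm, 6 mm thick, 13 mm wide, bottoms 5 mm below this point, mouths flaring to about 20 mm; uprights end 12 mm above this point: hold a reel above that. Axial play 6 mm.
- seat1 (a point): Lane 1, 154 mm from the pivot: where the middle of a seated axle lies (74 mm high). Frame turns with the carriage: x along the arm, outward; y along a seated axle; z up. Two upright slots at y = -34 and +34 mm, 6 mm thick, 13 mm wide, bottoms 5 mm below this point, mouths flaring to about 20 mm; uprights end 12 mm above this point: hold a reel above that. Axial play 6 mm.
- seat2 (a point): Lane 2, 232 mm from the pivot: where the middle of a seated axle lies (74 mm high). Frame turns with the carriage: x along the arm, outward; y along a seated axle; z up. Two upright slots at y = -34 and +34 mm, 6 mm thick, 13 mm wide, bottoms 5 mm below this point, mouths flaring to about 20 mm; uprights end 12 mm above this point: hold a reel above that. Axial play 6 mm.
- fresh0: Fresh reel, full of white paper, about 0.24 kg; 2 or 3 are there, left of the machine. Two blue octagonal flanges (68 mm across flats, 50 mm over their outer faces) on a steel axle, 10 mm in diameter, 90 mm long, 20 mm of it beyond each flange. Origin: middle of the axle; y along the axle. Stands on a flat, axle level, 34 mm high; hold it across both flanges, above the axle.
- fresh1: Fresh reel, full of white paper, about 0.24 kg; 2 or 3 are there, left of the machine. Two blue octagonal flanges (68 mm across flats, 50 mm over their outer faces) on a steel axle, 10 mm in diameter, 90 mm long, 20 mm of it beyond each flange. Origin: middle of the axle; y along the axle. Stands on a flat, axle level, 34 mm high; hold it across both flanges, above the axle.
- fresh2: Fresh reel, full of white paper, about 0.24 kg; 2 or 3 are there, left of the machine. Two blue octagonal flanges (68 mm across flats, 50 mm over their outer faces) on a steel axle, 10 mm in diameter, 90 mm long, 20 mm of it beyond each flange. Origin: middle of the axle; y along the axle. Stands on a flat, axle level, 34 mm high; hold it across both flanges, above the axle.
- spent0: Spent reel, bare cardboard hub 26 mm in diameter, 0.1 kg; 2 or 3 are there, this one in lane 0 at the start. Two blue octagonal flanges (68 mm across flats, 50 mm over their outer faces) on a steel axle, 10 mm in diameter, 90 mm long, 20 mm of it beyond each flange. Origin: middle of the axle; y along the axle.
- spent1: Spent reel, bare cardboard hub 26 mm in diameter, 0.1 kg; 2 or 3 are there, this one in lane 1 at the start. Two blue octagonal flanges (68 mm across flats, 50 mm over their outer faces) on a steel axle, 10 mm in diameter, 90 mm long, 20 mm of it beyond each flange. Origin: middle of the axle; y along the axle.
- spent2: Spent reel, bare cardboard hub 26 mm in diameter, 0.1 kg; 2 or 3 are there, this one in lane 2 at the start. Two blue octagonal flanges (68 mm across flats, 50 mm over their outer faces) on a steel axle, 10 mm in diameter, 90 mm long, 20 mm of it beyond each flange. Origin: middle of the axle; y along the axle.
- tray: Grey open tray for spent reels, fixed, 170 (x) x 220 (y) x 48 mm high, walls 4 mm thick, inner floor 9 mm above the desk. Origin: centre of its underside, on the desk. Room for four reels on its floor, e.g. with axles along y at x = -39 or 39, y = -52 or 52 mm.
- mug: White spotted mug, 82 mm wide without handle, 91 mm tall, bystander; origin at the centre of its underside.
- stamp: Self-inking rubber stamp with a blue grip, 37 x 59 mm, 88 mm tall, bystander; origin at the centre of its underside.

How it is judged:
By the outcome, as a careful person would: the job done as asked, in the order asked, and still so for the second after the job is handed in, with the robot touching nothing.
Of spent0, spent1, spent2 only 2 to 3 are there at a start; the rules pass over those that are not, and their reading is None.
Of fresh0, fresh1, fresh2 only 2 to 3 are there at a start; the rules pass over those that are not, and their reading is None.
At some moment in a run one of fresh0, fresh1, fresh2 may be knocked a few centimetres aside while the robot is not near it.
Once in a run the grip may slacken for a moment while it holds something.
It also fails if it takes over 210 s, if anything falls off the work surface, if the arm or the gripper's body presses on something with over 40 N, if the wrist force passes 120 N, or if a joint passes its speed limit or range.

## Working session

There is one attempt and no reset: what is moved stays moved. The work goes in short steps, Python scripts to look and compute and a tool call to move; the robot and the scene stay as the last step left them, time stands still between calls to the robot, and variables do not carry over. Pictures are saved under pics/ and viewed, at most 14 in all, crops included, and the job is handed in when it is done.

Besides the shell and the picture viewer there is one more tool, called after "Call:" as a command line: name --argument value ..., lists and objects as JSON in quotes. apply_moves: Moves the arm, as the interface text tells. Its arguments: {"type":"object","properties":{"rows":{"type":"array","items":{"type":"object","properties":{"jaw":{"type":"number"},"slide":{"type":"array","items":{"type":"number"}},"turn":{"type":"number"}}}}},"required":["rows"]}

```bash
mkdir -p pics; ls
cat > h.py <<'E'
import numpy as np,cv2
from bench import manip
from scipy.spatial.transform import Rotation as R
np.set_printoptions(precision=4,suppress=True)
def T(s):
    M=np.eye(4);M[:3,:3]=R.from_rotvec(s['orientation']).as_matrix();M[:3,3]=s['tcp_pos'];return M
def pic(n,save=None):
    s=manip.observe();p=manip.get_image(n)
    p['W']=p['pose'] if n!='wrist' else T(s)@p['mount']
    if save: cv2.imwrite('pics/'+save,p['image'])
    return p
def find(name,p,k=4):
    o=[]
    for d in manip.landmark_of(name,p)[:k]:
        w=p['W']@np.r_[d['location'],1]
        o.append((round(d['score'],2),w[:3].round(4)))
    return o
def st():
    s=manip.observe();M=T(s)
    print('t',s['time'],'tcp',np.array(s['tcp_pos']),'xax',M[:3,0],'yax',M[:3,1],'z',M[:3,2],'F',np.array(s['force']),'w',s['grip_width'],s['grip_force'],'q',np.array(s['joints']))
    return s,M
E
python3 - <<'E'
from h import *
st()
for c in ['top','scene']:
    p=pic(c,c+'0.png');print(c)
    for n in ['pivot','knob_top','seat0','seat2','fresh0','spent0','spent1','tray','mug','stamp']:
        print(n,find(n,p))
E
```

```text
pics
t 0.0 tcp [ 0.2109 -0.6141  0.2046] xax [ 0.9458  0.3248 -0.    ] yax [ 0.3248 -0.9458 -0.0018] z [-0.0006  0.0017 -1.    ] F [ 0.9891 -0.0738  0.484 ] w 1.0017689363501288 0.0 q [ 1.1742  0.6293  0.0384  1.5183 -0.027   0.9963 -0.02  ]
top
pivot [(0.83, array([ 0.4998, -0.0583,  0.0044]))]
knob_top [(0.62, array([ 0.4216, -0.0602,  0.11  ]))]
seat0 [(0.71, array([ 0.5711, -0.0588,  0.0767])), (0.6, array([0.609 , 0.3518, 0.0336])), (0.19, array([ 0.4021, -0.3433, -0.0029]))]
seat2 [(0.71, array([ 0.5711, -0.0588,  0.0767])), (0.6, array([0.609 , 0.3518, 0.0336])), (0.19, array([ 0.4021, -0.3433, -0.0029]))]
fresh0 [(0.65, array([0.3576, 0.3589, 0.0336])), (0.55, array([0.6089, 0.3519, 0.0333])), (0.5, array([ 0.4028, -0.3429, -0.0044]))]
spent0 [(0.49, array([ 0.5688, -0.0535,  0.0771]))]
spent1 [(0.49, array([ 0.5688, -0.0535,  0.0771]))]
tray [(0.71, array([ 0.4018, -0.3416, -0.0044]))]
mug [(0.61, array([ 0.3423,  0.1193, -0.0017])), (0.47, array([ 0.4991, -0.0578,  0.002 ]))]
stamp [(0.67, array([ 0.3391, -0.1507,  0.0025]))]
scene
pivot [(0.9, array([ 0.4998, -0.0535, -0.0
[... 246 characters left out ...]
eat2 [(0.87, array([ 0.7295, -0.0601,  0.0751])), (0.73, array([ 0.5722, -0.0577,  0.0728])), (0.72, array([ 0.6549, -0.056 ,  0.0756])), (0.26, array([ 0.6523, -0.0594,  0.0719]))]
fresh0 [(0.83, array([0.6122, 0.3482, 0.0328])), (0.71, array([0.362 , 0.361 , 0.0328])), (0.56, array([0.4828, 0.3813, 0.0302]))]
spent0 [(0.65, array([ 0.5776, -0.0557,  0.0722])), (0.55, array([ 0.728 , -0.0579,  0.0737])), (0.51, array([ 0.6541, -0.0614,  0.0747]))]
spent1 [(0.65, array([ 0.5776, -0.0557,  0.0722])), (0.55, array([ 0.728 , -0.0579,  0.0737])), (0.51, array([ 0.6541, -0.0614,  0.0747]))]
tray [(0.65, array([ 0.4062, -0.3482,  0.0011]))]
mug [(0.66, array([ 0.3467,  0.1224, -0.0041]))]
stamp []
```

View pics/top0.png

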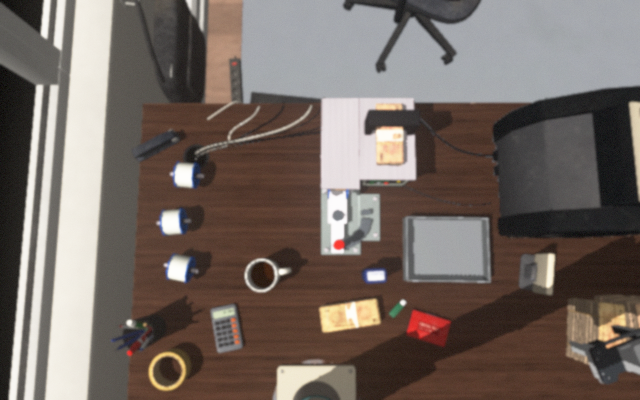

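View pics/scene0.png

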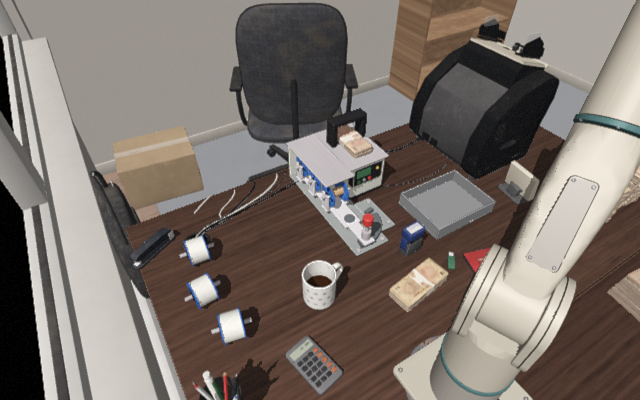

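Top view: knob at (340,244), three spent reels partly under the table, fresh reels at (187,175), (173,222), (181,268), tray at (448,249). The machine yaw is about 0. First I'll move above the knob.

Call:
apply_moves --rows '[{"turn":0.166,"slide":[0,0,0],"jaw":70},{"turn":0.166,"slide":[0,0,0],"jaw":70},{"turn":0,"slide":[20,-58,0],"jaw":70},{"turn":0,"slide":[20,-58,0],"jaw":70},{"turn":0,"slide":[20,-58,0],"jaw":70},{"turn":0,"slide":[20,-58,0],"jaw":70},{"turn":0,"slide":[20,-58,0],"jaw":70},{"turn":0,"slide":[20,-58,0],"jaw":70}]'

```text
time: 2.1
tcp_pos: [0.3324, -0.2652, 0.2058]
orientation: [3.141, -0.002, 0.002]
force: [0.9, -0.2, -0.7]
grip_width: 0.744
grip_force: 0.0
```

Call:
apply_moves --rows '[{"turn":0,"slide":[20,-58,0],"jaw":70},{"turn":0,"slide":[20,-58,0],"jaw":70},{"turn":0,"slide":[20,-45,0],"jaw":70},{"turn":0,"slide":[0,0,0],"jaw":70},{"turn":0,"slide":[0,0,0],"jaw":70}]'

```text
time: 2.72
tcp_pos: [0.3916, -0.1065, 0.2056]
orientation: [3.141, -0.002, -0.0]
force: [0.8, -0.7, -0.2]
grip_width: 0.745
grip_force: 0.0
```

Run:
```python
from h import *
st()
p=pic('wrist','w1.png')
for n in ['pivot','knob_top','stamp','spent0']: print(n,find(n,p))
```

```text
t 2.725 tcp [ 0.3916 -0.1065  0.2056] xax [ 1.     -0.0014 -0.0001] yax [-0.0014 -1.      0.0005] z [-0.0001 -0.0005 -1.    ] F [ 0.8078 -0.6556 -0.169 ] w 0.7452503463129689 0.0 q [ 0.149   0.286   0.0597  2.1535 -0.0253  0.7028 -1.3466]
pivot [(0.77, array([ 0.4938, -0.0578,  0.0044]))]
knob_top [(0.9, array([ 0.4162, -0.0592,  0.1117]))]
stamp [(0.92, array([ 0.3415, -0.1534,  0.0029]))]
spent0 [(0.69, array([ 0.5753, -0.0609,  0.0724]))]
```

View pics/w1.png

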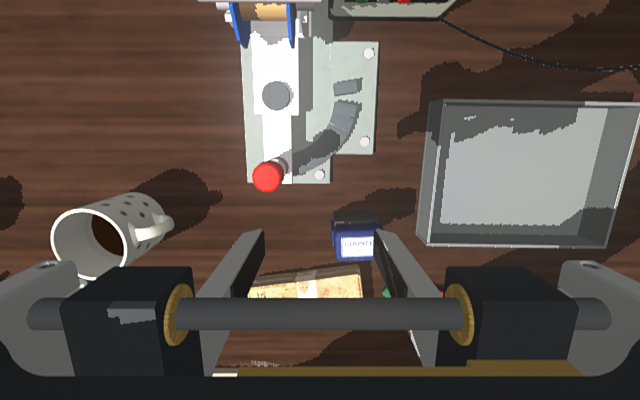

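The knob shows at (267,176), the stamp at (355,240) and the mug at (110,235). The networks agree, so I'll descend onto the knob.

Call:
apply_moves --rows '[{"turn":0,"slide":[26,-47,20],"jaw":70},{"turn":0,"slide":[0,0,40],"jaw":70},{"turn":0,"slide":[0,0,40],"jaw":70},{"turn":0,"slide":[0,0,18],"jaw":70},{"turn":0,"slide":[0,0,0],"jaw":20},{"turn":0,"slide":[0,0,0],"jaw":10},{"turn":0,"slide":[0,0,0],"jaw":10},{"turn":0,"slide":[0,0,0],"jaw":10}]'

```text
time: 3.98
tcp_pos: [0.4184, -0.0591, 0.0882]
orientation: [3.141, -0.002, 0.003]
force: [0.1, -0.2, 0.8]
grip_width: 0.354
grip_force: 0.0
```

Call:
apply_moves --rows '[{"turn":0,"slide":[0,0,0],"jaw":10},{"turn":0,"slide":[0,0,0],"jaw":10},{"turn":0,"slide":[0,0,0],"jaw":10},{"turn":0,"slide":[0,0,-5],"jaw":10},{"turn":0,"slide":[0,0,-5],"jaw":10},{"turn":0,"slide":[0,0,-5],"jaw":10},{"turn":0,"slide":[0,0,0],"jaw":10}]'

```text
time: 4.85
tcp_pos: [0.4181, -0.059, 0.1027]
orientation: [3.142, -0.002, 0.001]
force: [3.2, 0.3, -9.6]
grip_width: 0.299
grip_force: 30.0
```

Run:
```python
from h import *
st()
p=pic('wrist')
for n in ['pivot','knob_top','spent0']: print(n,find(n,p))
```

```text
t 4.85 tcp [ 0.4181 -0.059   0.1027] xax [ 1.     -0.0012  0.0007] yax [-0.0012 -1.      0.    ] z [ 0.0007 -0.     -1.    ] F [ 3.1849  0.2962 -9.6294] w 0.2987433060409895 29.997928314842284 q [ 0.0542  0.4969  0.0272  2.2288 -0.0322  0.4156 -1.4644]
pivot [(0.72, array([ 0.4934, -0.0589,  0.0018]))]
knob_top [(0.92, array([ 0.4177, -0.0622,  0.1275]))]
spent0 [(0.69, array([ 0.4989, -0.0578,  0.0027]))]
```

Plunger is up; swing along the arc.

Call:
apply_moves --rows '[{"turn":0,"slide":[0.4,7.8,0],"jaw":10},{"turn":0,"slide":[1.1,7.8,0],"jaw":10},{"turn":0,"slide":[1.9,7.6,0],"jaw":10},{"turn":0,"slide":[2.7,7.4,0],"jaw":10},{"turn":0,"slide":[3.3,7.1,0],"jaw":10},{"turn":0,"slide":[4.1,6.7,0],"jaw":10},{"turn":0,"slide":[4.7,6.4,0],"jaw":10},{"turn":0,"slide":[5.2,5.8,0],"jaw":10}]'

```text
time: 6.05
tcp_pos: [0.4405, -0.1145, 0.1021]
orientation: [-3.14, 0.001, 0.003]
force: [2.1, 7.6, -8.5]
grip_width: 0.298
grip_force: 30.0
```

Run:
```python
from h import *
st()
p=pic('top')
for n in ['pivot','knob_top','spent0']: print(n,find(n,p))
```

```text
t 6.05 tcp [ 0.4405 -0.1145  0.1021] xax [ 1.     -0.0006 -0.002 ] yax [-0.0006 -1.     -0.0021] z [-0.002   0.0021 -1.    ] F [ 2.1035  7.6494 -8.543 ] w 0.29793105040537 29.998148325830698 q [ 0.1851  0.5297  0.0125  2.1432 -0.0176  0.4711 -1.3598]
pivot [(0.94, array([ 0.4997, -0.0588,  0.004 ]))]
knob_top [(0.17, array([0.6656, 0.1016, 0.0705]))]
spent0 [(0.82, array([0.6091, 0.0524, 0.0764])), (0.82, array([0.6658, 0.1021, 0.0732])), (0.79, array([0.5455, 0.0011, 0.0761]))]
```

Call:
apply_moves --rows '[{"turn":0,"slide":[5.8,5.2,0],"jaw":10},{"turn":0,"slide":[6.4,4.7,0],"jaw":10},{"turn":0,"slide":[6.7,4.1,0],"jaw":10},{"turn":0,"slide":[7.1,3.3,0],"jaw":10},{"turn":0,"slide":[7.4,2.7,0],"jaw":10},{"turn":0,"slide":[7.6,1.9,0],"jaw":10},{"turn":0,"slide":[7.8,1.1,0],"jaw":10},{"turn":0,"slide":[7.8,0.4,0],"jaw":10}]'

```text
time: 7.25
tcp_pos: [0.4948, -0.1386, 0.1015]
orientation: [-3.14, 0.003, 0.01]
force: [-2.2, 3.5, -9.4]
grip_width: 0.298
grip_force: 30.0
```

Run:
```python
from h import *
st()
p=pic('top')
for n in ['pivot','knob_top','spent0']: print(n,find(n,p))
```

```text
t 7.25 tcp [ 0.4948 -0.1386  0.1015] xax [ 1.     -0.0016 -0.0063] yax [-0.0016 -1.     -0.0014] z [-0.0063  0.0014 -1.    ] F [-2.2292  3.4808 -9.4374] w 0.297889655832588 29.99787483480759 q [ 0.209   0.5913  0.014   1.9879 -0.0145  0.569  -1.3395]
pivot [(0.95, array([ 0.4983, -0.0599,  0.0056])), (0.55, array([0.5097, 0.1754, 0.0754]))]
knob_top []
spent0 [(0.94, array([0.4923, 0.0198, 0.0759])), (0.7, array([0.5079, 0.1713, 0.0734])), (0.63, array([0.5011, 0.0979, 0.0738]))]
```

Call:
apply_moves --rows '[{"turn":0,"slide":[0,0,4],"jaw":10},{"turn":0,"slide":[1,0,2],"jaw":10},{"turn":0,"slide":[1,0,1],"jaw":10},{"turn":0,"slide":[1,0,0],"jaw":10},{"turn":0,"slide":[1,0,0],"jaw":10},{"turn":0,"slide":[0,0,0],"jaw":10}]'

```text
time: 8.2
tcp_pos: [0.4993, -0.1388, 0.095]
orientation: [-3.141, 0.002, 0.007]
force: [-2.6, 5.4, -6.6]
grip_width: 0.299
grip_force: 30.0
```

Call:
apply_moves --rows '[{"turn":0,"slide":[0,0,2],"jaw":10},{"turn":0,"slide":[0,0,2],"jaw":10},{"turn":0,"slide":[0,0,0],"jaw":10}]'

```text
time: 8.57
tcp_pos: [0.4986, -0.1388, 0.0909]
orientation: [-3.141, 0.002, 0.009]
force: [-3.1, 4.4, -6.5]
grip_width: 0.295
grip_force: 30.0
```

Run:
```python
from h import *
st()
p=pic('top')
for n in ['pivot','knob_top','spent0']: print(n,find(n,p))
p=pic('wrist')
for n in ['pivot','knob_top','spent0']: print(n,find(n,p))
```

```text
t 8.575 tcp [ 0.4986 -0.1388  0.0909] xax [ 1.     -0.0014 -0.0058] yax [-0.0015 -1.     -0.001 ] z [-0.0058  0.001  -1.    ] F [-3.097   4.3831 -6.4841] w 0.29531035388825166 29.9983778555179 q [ 0.2077  0.6126  0.0137  1.986  -0.0146  0.5489 -1.3408]
pivot [(0.97, array([ 0.4956, -0.0613,  0.0014]))]
knob_top []
spent0 [(0.92, array([0.4924, 0.1015, 0.0739])), (0.89, array([0.4968, 0.1766, 0.0768])), (0.83, array([0.4919, 0.0232, 0.0757])), (0.67, array([ 0.3399, -0.1519,  0.0049]))]
pivot [(0.71, array([ 0.4954, -0.0583,  0.0025])), (0.38, array([ 0.3397, -0.1522,  0.0031]))]
knob_top [(0.57, array([ 0.4957, -0.138 ,  0.1151]))]
spent0 [(0.9, array([0.4974, 0.0171, 0.0738]))]
```

Call:
apply_moves --rows '[{"turn":0,"slide":[0,0,2],"jaw":10},{"turn":0,"slide":[0,0,0],"jaw":50},{"turn":0,"slide":[0,0,0],"jaw":60},{"turn":0,"slide":[0,0,0],"jaw":70},{"turn":0,"slide":[0,0,0],"jaw":70},{"turn":0,"slide":[0,0,-40],"jaw":70},{"turn":0,"slide":[0,0,-55],"jaw":70},{"turn":0,"slide":[-50,0,0],"jaw":70}]'

```text
time: 9.98
tcp_pos: [0.458, -0.1401, 0.1883]
orientation: [3.139, 0.001, 0.02]
force: [-1.3, -0.3, 0.3]
grip_width: 0.745
grip_force: 0.0
```

Run:
```python
from h import *
st()
p=pic('top')
for n in ['pivot','knob_top','spent0','fresh0']: print(n,find(n,p))
p=pic('wrist','w2.png')
for n in ['pivot','knob_top','spent0','tray']: print(n,find(n,p))
```

```text
t 9.975 tcp [ 0.458  -0.1401  0.1883] xax [0.9999 0.0005 0.0128] yax [ 0.0004 -1.      0.003 ] z [ 0.0128 -0.003  -0.9999] F [-1.2983 -0.3084  0.3304] w 0.7454109418928767 0.0 q [ 0.2242  0.4044  0.0193  2.0133 -0.0119  0.7108 -1.3194]
pivot [(0.78, array([ 0.4978, -0.0573,  0.0016]))]
knob_top []
spent0 [(0.94, array([0.493 , 0.0237, 0.0767])), (0.9, array([0.4968, 0.175 , 0.0757])), (0.81, array([0.4934, 0.0985, 0.0775]))]
fresh0 [(0.91, array([0.3609, 0.3602, 0.037 ])), (0.87, array([0.4843, 0.3833, 0.0358])), (0.66, array([ 0.4954, -0.0548, -0.0063])), (0.57, array([0.6092, 0.3538, 0.0339]))]
pivot [(0.59, array([ 0.4951, -0.0567,  0.002 ]))]
knob_top [(0.79, array([ 0.4959, -0.1377,  0.1118]))]
spent0 [(0.76, array([0.4972, 0.0953, 0.0728])), (0.69, array([0.4964, 0.0168, 0.0719]))]
tray [(0.66, array([ 0.4093, -0.3499, -0.003 ]))]
```

View pics/w2.png

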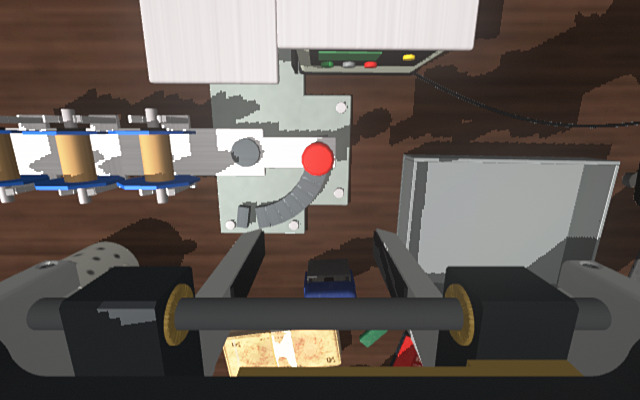

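The carriage is swung out and the knob (318,158) is home. The three spent reels lie at columns ~5, 75 and 152 with axles along world x. Turn the tool 90° and approach lane 0.

Call:
apply_moves --rows '[{"turn":-0.175,"slide":[0,0,0],"jaw":80},{"turn":-0.175,"slide":[0,0,0],"jaw":80},{"turn":-0.175,"slide":[0,0,0],"jaw":80},{"turn":-0.175,"slide":[0,0,0],"jaw":80},{"turn":-0.175,"slide":[0,0,0],"jaw":80},{"turn":-0.175,"slide":[0,0,0],"jaw":80},{"turn":-0.175,"slide":[0,0,0],"jaw":80},{"turn":-0.175,"slide":[0,0,0],"jaw":80}]'

```text
time: 11.48
tcp_pos: [0.4521, -0.139, 0.1842]
orientation: [-2.398, -2.029, -0.0]
force: [0.2, 0.8, -0.5]
grip_width: 0.852
grip_force: 0.0
```

Call:
apply_moves --rows '[{"turn":-0.171,"slide":[0,0,0],"jaw":80},{"turn":0,"slide":[40,20,0],"jaw":80},{"turn":0,"slide":[40,15,0],"jaw":80},{"turn":0,"slide":[40,10,0],"jaw":80},{"turn":0,"slide":[0,0,0],"jaw":80},{"turn":0,"slide":[0,0,0],"jaw":80}]'

```text
time: 12.22
tcp_pos: [0.4966, -0.0199, 0.1841]
orientation: [-2.223, -2.22, 0.002]
force: [-0.6, 0.6, 0.7]
grip_width: 0.85
grip_force: 0.0
```

Run:
```python
from h import *
st()
p=pic('wrist','w3.png')
for n in ['pivot','seat0','spent0']: print(n,find(n,p))
```

```text
t 12.225 tcp [ 0.4966 -0.0199  0.1841] xax [ 0.0013  1.     -0.0007] yax [ 1.     -0.0013 -0.001 ] z [-0.001  -0.0007 -1.    ] F [-0.6129  0.6459  0.7   ] w 0.8502073108122237 0.0 q [ 0.2761  0.4664 -0.4156  1.9515  0.2628  0.7769 -0.2903]
pivot [(0.67, array([ 0.495 , -0.1385,  0.11  ])), (0.65, array([ 0.4954, -0.0577,  0.0027])), (0.56, array([0.4961, 0.0175, 0.0716]))]
seat0 [(0.69, array([0.501 , 0.0127, 0.0741])), (0.23, array([ 0.4975, -0.1369,  0.1101]))]
spent0 [(0.79, array([0.4976, 0.0196, 0.0731])), (0.78, array([0.4966, 0.0969, 0.0747]))]
```

View pics/w3.png

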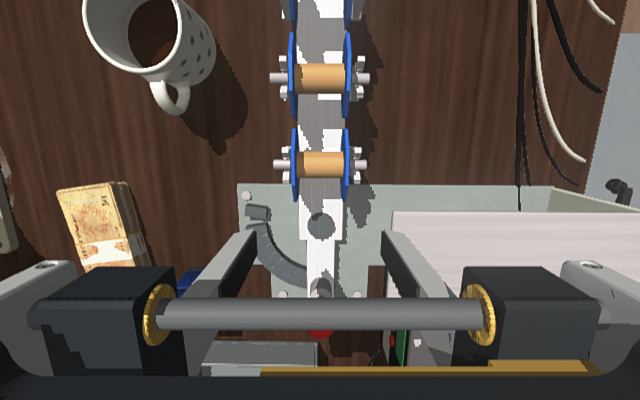

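Lanes 0 and 1 show at (322,165) and (322,78), centred in the jaws. Grasp spent0.

Call:
apply_moves --rows '[{"turn":0,"slide":[38.5,0,20],"jaw":70},{"turn":0,"slide":[0,0,40],"jaw":70},{"turn":0,"slide":[0,0,33],"jaw":65},{"turn":0,"slide":[0,0,0],"jaw":40},{"turn":0,"slide":[0,0,0],"jaw":40},{"turn":0,"slide":[0,0,0],"jaw":40},{"turn":0,"slide":[0,0,0],"jaw":40}]'

```text
time: 13.3
tcp_pos: [0.4975, 0.0192, 0.0924]
orientation: [2.222, 2.219, 0.002]
force: [-0.3, -0.2, -0.9]
grip_width: 0.53
grip_force: 30.0
```

Call:
apply_moves --rows '[{"turn":0,"slide":[0,0,-50],"jaw":40},{"turn":0,"slide":[0,0,-54],"jaw":40},{"turn":0.175,"slide":[0,0,0],"jaw":40},{"turn":0.175,"slide":[0,0,0],"jaw":40},{"turn":0.175,"slide":[0,0,0],"jaw":40},{"turn":0.175,"slide":[0,0,0],"jaw":40},{"turn":0.175,"slide":[0,0,0],"jaw":40},{"turn":0.175,"slide":[0,0,0],"jaw":40}]'

```text
time: 14.3
tcp_pos: [0.4969, 0.0195, 0.196]
orientation: [-3.038, -0.799, -0.001]
force: [-0.1, -0.9, -0.4]
grip_width: 0.524
grip_force: 30.0
```

Call:
apply_moves --rows '[{"turn":0.175,"slide":[0,0,0],"jaw":40},{"turn":0.175,"slide":[0,0,0],"jaw":40},{"turn":0.171,"slide":[0,0,0],"jaw":40},{"turn":0,"slide":[-10,55,0],"jaw":40},{"turn":0,"slide":[-10,60,0],"jaw":40},{"turn":0,"slide":[-10,60,0],"jaw":40},{"turn":0,"slide":[-10,60,0],"jaw":40},{"turn":0,"slide":[-8,60,0],"jaw":40}]'

```text
time: 15.3
tcp_pos: [0.4481, -0.2773, 0.1961]
orientation: [3.142, -0.002, 0.002]
force: [0.9, -0.2, -0.3]
grip_width: 0.529
grip_force: 30.0
```

Call:
apply_moves --rows '[{"turn":0,"slide":[-5,60,0],"jaw":40},{"turn":0,"slide":[0,50,0],"jaw":40},{"turn":0,"slide":[0,0,0],"jaw":40},{"turn":0,"slide":[0,0,0],"jaw":40}]'

```text
time: 15.8
tcp_pos: [0.4434, -0.3845, 0.1955]
orientation: [-3.14, 0.001, -0.0]
force: [-0.7, 0.7, -1.4]
grip_width: 0.527
grip_force: 30.0
```

Run:
```python
from h import *
st()
p=pic('wrist','w4.png')
for n in ['tray','spent0']: print(n,find(n,p))
p=pic('top')
for n in ['tray','spent0']: print(n,find(n,p))
```

```text
t 15.8 tcp [ 0.4434 -0.3845  0.1955] xax [ 1.     -0.0009  0.0001] yax [-0.0009 -1.     -0.0014] z [ 0.0001  0.0014 -1.    ] F [-0.7246  0.7316 -1.4048] w 0.5267976275313238 29.99882161617279 q [ 0.6491  0.5478  0.0283  1.7108 -0.0205  0.884  -0.8855]
tray [(0.57, array([ 0.4105, -0.3477, -0.0028]))]
spent0 [(0.81, array([ 0.4413, -0.3842,  0.1772]))]
tray [(0.95, array([ 0.4028, -0.3424, -0.0025]))]
spent0 [(0.93, array([0.4935, 0.0991, 0.0759])), (0.74, array([0.4995, 0.175 , 0.0732])), (0.62, array([ 0.4391, -0.3785,  0.1783]))]
```

View pics/w4.png

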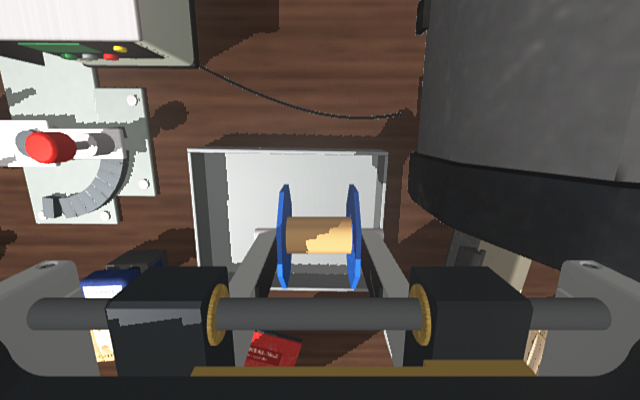

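spent0 is held over the tray at (320,235). I'll place it in the left (+y) half, away from the black machine at the right.

Call:
apply_moves --rows '[{"turn":0,"slide":[2,-50,0],"jaw":40},{"turn":0,"slide":[0,-42,10],"jaw":40},{"turn":0,"slide":[0,0,50],"jaw":40},{"turn":0,"slide":[0,0,50],"jaw":40},{"turn":0,"slide":[0,0,21],"jaw":40},{"turn":0,"slide":[0,0,0],"jaw":60},{"turn":0,"slide":[0,0,0],"jaw":66},{"turn":0,"slide":[0,0,0],"jaw":66}]'

```text
time: 17.1
tcp_pos: [0.4465, -0.294, 0.0659]
orientation: [3.14, -0.002, 0.004]
force: [0.0, 0.0, -0.6]
grip_width: 0.699
grip_force: 0.0
```

Call:
apply_moves --rows '[{"turn":0,"slide":[0,0,-40],"jaw":66},{"turn":0,"slide":[0,0,-50],"jaw":66},{"turn":0,"slide":[0,0,-40],"jaw":70},{"turn":-0.175,"slide":[0,-50,0],"jaw":80},{"turn":-0.175,"slide":[0,0,0],"jaw":80},{"turn":-0.175,"slide":[0,0,0],"jaw":80},{"turn":-0.175,"slide":[0,0,0],"jaw":80},{"turn":-0.175,"slide":[0,0,0],"jaw":80}]'

```text
time: 18.1
tcp_pos: [0.4458, -0.2438, 0.1957]
orientation: [2.841, 1.337, 0.001]
force: [-0.5, 0.5, 0.9]
grip_width: 0.849
grip_force: 0.0
```

Call:
apply_moves --rows '[{"turn":-0.175,"slide":[0,0,0],"jaw":80},{"turn":-0.175,"slide":[0,0,0],"jaw":80},{"turn":-0.175,"slide":[0,0,0],"jaw":80},{"turn":-0.171,"slide":[0,0,0],"jaw":80},{"turn":0,"slide":[60,10,0],"jaw":80},{"turn":0,"slide":[60,10,0],"jaw":80},{"turn":0,"slide":[60,10,0],"jaw":80},{"turn":0,"slide":[60,10,0],"jaw":80}]'

```text
time: 19.1
tcp_pos: [0.4865, -0.0021, 0.1957]
orientation: [2.222, 2.218, 0.002]
force: [0.8, -0.1, 0.1]
grip_width: 0.851
grip_force: 0.0
```

Call:
apply_moves --rows '[{"turn":0,"slide":[60,10,0],"jaw":80},{"turn":0,"slide":[0,0,0],"jaw":80},{"turn":0,"slide":[0,0,0],"jaw":80}]'

```text
time: 19.48
tcp_pos: [0.4959, 0.0558, 0.1951]
orientation: [2.221, 2.22, -0.0]
force: [0.2, -0.4, 0.0]
grip_width: 0.851
grip_force: 0.0
```

Run:
```python
from h import *
st()
p=pic('wrist')
for n in ['seat0','spent0']: print(n,find(n,p))
p=pic('top')
for n in ['tray','spent0']: print(n,find(n,p))
```

```text
t 19.475 tcp [0.4959 0.0558 0.1951] xax [ 0.0008  1.     -0.0011] yax [ 1.     -0.0008  0.0008] z [ 0.0008 -0.0011 -1.    ] F [ 0.2464 -0.4214  0.0449] w 0.8507291238478073 0.0 q [ 0.1342  0.4543 -0.4292  1.9351  0.258   0.8048 -0.4375]
seat0 [(0.61, array([0.4979, 0.0991, 0.0734])), (0.61, array([0.4984, 0.1695, 0.0706])), (0.55, array([0.4996, 0.014 , 0.0752]))]
spent0 [(0.83, array([0.4993, 0.1761, 0.076 ])), (0.55, array([0.4959, 0.0975, 0.0727]))]
tray [(0.95, array([ 0.4023, -0.3423, -0.0041]))]
spent0 [(0.79, array([ 0.4407, -0.2859,  0.0447])), (0.57, array([0.4965, 0.1762, 0.074 ]))]
```

Call:
apply_moves --rows '[{"turn":0,"slide":[41.5,1,20],"jaw":70},{"turn":0,"slide":[0,0,50],"jaw":70},{"turn":0,"slide":[0,0,33],"jaw":65},{"turn":0,"slide":[0,0,0],"jaw":40},{"turn":0,"slide":[0,0,0],"jaw":40},{"turn":0,"slide":[0,0,0],"jaw":40},{"turn":0,"slide":[0,0,0],"jaw":40}]'

```text
time: 20.65
tcp_pos: [0.4976, 0.0978, 0.0925]
orientation: [2.222, 2.219, 0.003]
force: [0.3, 0.5, -1.3]
grip_width: 0.532
grip_force: 30.0
```

Call:
apply_moves --rows '[{"turn":0,"slide":[0,0,-50],"jaw":40},{"turn":0,"slide":[0,0,-54],"jaw":40},{"turn":0.175,"slide":[0,0,0],"jaw":40},{"turn":0.175,"slide":[0,0,0],"jaw":40},{"turn":0.175,"slide":[0,0,0],"jaw":40},{"turn":0.175,"slide":[0,0,0],"jaw":40},{"turn":0.175,"slide":[0,0,0],"jaw":40},{"turn":0.175,"slide":[0,0,0],"jaw":40}]'

```text
time: 21.65
tcp_pos: [0.4969, 0.098, 0.1961]
orientation: [-3.038, -0.799, -0.001]
force: [0.0, 0.1, -1.7]
grip_width: 0.526
grip_force: 30.0
```

Call:
apply_moves --rows '[{"turn":0.175,"slide":[0,0,0],"jaw":40},{"turn":0.175,"slide":[0,0,0],"jaw":40},{"turn":0.171,"slide":[0,0,0],"jaw":40},{"turn":0,"slide":[-18,55,0],"jaw":40},{"turn":0,"slide":[-18,55,0],"jaw":40},{"turn":0,"slide":[-18,55,0],"jaw":40},{"turn":0,"slide":[-18,55,0],"jaw":40},{"turn":0,"slide":[-18,55,0],"jaw":40}]'

```text
time: 22.65
tcp_pos: [0.4062, -0.1786, 0.1962]
orientation: [3.141, -0.001, 0.003]
force: [0.7, -0.5, -0.6]
grip_width: 0.53
grip_force: 30.0
```

Call:
apply_moves --rows '[{"turn":0,"slide":[-19,55,0],"jaw":40},{"turn":0,"slide":[-20,60,0],"jaw":40},{"turn":0,"slide":[0,0,0],"jaw":40},{"turn":0,"slide":[0,0,0],"jaw":40}]'

```text
time: 23.15
tcp_pos: [0.3677, -0.2907, 0.1957]
orientation: [-3.141, 0.003, -0.001]
force: [0.0, 0.4, -1.5]
grip_width: 0.53
grip_force: 30.0
```

Run:
```python
from h import *
st()
p=pic('wrist')
for n in ['tray','spent0']: print(n,find(n,p))
```

```text
t 23.15 tcp [ 0.3677 -0.2907  0.1957] xax [ 1.     -0.0016  0.0006] yax [-0.0016 -1.     -0.0007] z [ 0.0006  0.0007 -1.    ] F [ 0.0005  0.4227 -1.4889] w 0.5299513115681703 29.99896377325058 q [ 0.576   0.3868  0.0459  2.0177 -0.027   0.7375 -0.934 ]
tray [(0.55, array([ 0.4103, -0.3493, -0.0033]))]
spent0 [(0.89, array([ 0.3625, -0.2896,  0.1755])), (0.83, array([ 0.441 , -0.2917,  0.0409]))]
```

Call:
apply_moves --rows '[{"turn":0,"slide":[-1.5,2,30],"jaw":40},{"turn":0,"slide":[0,0,50],"jaw":40},{"turn":0,"slide":[0,0,50],"jaw":40},{"turn":0,"slide":[0,0,0],"jaw":60},{"turn":0,"slide":[0,0,0],"jaw":66},{"turn":0,"slide":[0,0,0],"jaw":66},{"turn":0,"slide":[0,0,-40],"jaw":66},{"turn":0,"slide":[0,0,-50],"jaw":66}]'

```text
time: 24.3
tcp_pos: [0.3662, -0.2931, 0.1577]
orientation: [3.141, -0.002, 0.001]
force: [0.6, -0.1, 0.9]
grip_width: 0.7
grip_force: 0.0
```

Call:
apply_moves --rows '[{"turn":-0.175,"slide":[0,0,-40],"jaw":80},{"turn":-0.175,"slide":[0,0,0],"jaw":80},{"turn":-0.175,"slide":[0,0,0],"jaw":80},{"turn":-0.175,"slide":[0,0,0],"jaw":80},{"turn":-0.175,"slide":[0,0,0],"jaw":80},{"turn":-0.175,"slide":[0,0,0],"jaw":80},{"turn":-0.175,"slide":[0,0,0],"jaw":80},{"turn":-0.175,"slide":[0,0,0],"jaw":80}]'

```text
time: 25.3
tcp_pos: [0.3664, -0.2938, 0.1974]
orientation: [2.396, 2.027, -0.001]
force: [-0.1, 0.1, -0.7]
grip_width: 0.85
grip_force: 0.0
```

Call:
apply_moves --rows '[{"turn":-0.171,"slide":[0,0,0],"jaw":80},{"turn":0,"slide":[54,22,0],"jaw":80},{"turn":0,"slide":[54,22,0],"jaw":80},{"turn":0,"slide":[54,22,0],"jaw":80},{"turn":0,"slide":[54,22,0],"jaw":80},{"turn":0,"slide":[54,22,0],"jaw":80},{"turn":0,"slide":[54,21,0],"jaw":80},{"turn":0,"slide":[54,0,0],"jaw":80}]'

```text
time: 26.3
tcp_pos: [0.4996, 0.0866, 0.1975]
orientation: [2.221, 2.217, 0.006]
force: [0.4, -0.5, 1.1]
grip_width: 0.851
grip_force: 0.0
```

Call:
apply_moves --rows '[{"turn":0,"slide":[50,0,0],"jaw":80},{"turn":0,"slide":[0,0,0],"jaw":80},{"turn":0,"slide":[0,0,0],"jaw":80}]'

```text
time: 26.68
tcp_pos: [0.4979, 0.1339, 0.1967]
orientation: [2.221, 2.218, 0.001]
force: [-0.2, -0.3, -0.2]
grip_width: 0.85
grip_force: 0.0
```

Run:
```python
from h import *
st()
p=pic('wrist')
for n in ['seat0','spent0']: print(n,find(n,p))
p=pic('top')
for n in ['tray','spent0']: print(n,find(n,p))
```

```text
t 26.675 tcp [0.4979 0.1339 0.1967] xax [ 0.0012  1.     -0.0011] yax [ 1.     -0.0012  0.0021] z [ 0.0021 -0.0011 -1.    ] F [-0.2067 -0.3118 -0.1901] w 0.8501877072358951 0.0 q [-0.03    0.4725 -0.4143  1.8926  0.2543  0.8262 -0.5786]
seat0 [(0.93, array([0.5001, 0.1713, 0.0733])), (0.79, array([0.5001, 0.0151, 0.0742])), (0.68, array([0.4959, 0.0996, 0.0743]))]
spent0 [(0.57, array([0.5014, 0.1768, 0.0734]))]
tray [(0.84, array([ 0.4009, -0.3439, -0.0067]))]
spent0 [(0.81, array([ 0.363 , -0.2846,  0.0417])), (0.68, array([ 0.4378, -0.2891,  0.0445]))]
```

Call:
apply_moves --rows '[{"turn":0,"slide":[41,1,20],"jaw":70},{"turn":0,"slide":[0,0,50],"jaw":70},{"turn":0,"slide":[0,0,34],"jaw":65},{"turn":0,"slide":[0,0,0],"jaw":40},{"turn":0,"slide":[0,0,0],"jaw":40},{"turn":0,"slide":[0,0,0],"jaw":40},{"turn":0,"slide":[0,0,0],"jaw":40}]'

```text
time: 27.85
tcp_pos: [0.4994, 0.1757, 0.0926]
orientation: [2.222, 2.219, 0.003]
force: [-0.8, -0.5, -0.6]
grip_width: 0.526
grip_force: 30.0
```

Call:
apply_moves --rows '[{"turn":0,"slide":[0,0,-50],"jaw":40},{"turn":0,"slide":[0,0,-54],"jaw":40},{"turn":0.175,"slide":[0,0,0],"jaw":40},{"turn":0.175,"slide":[0,0,0],"jaw":40},{"turn":0.175,"slide":[0,0,0],"jaw":40},{"turn":0.175,"slide":[0,0,0],"jaw":40},{"turn":0.175,"slide":[0,0,0],"jaw":40},{"turn":0.175,"slide":[0,0,0],"jaw":40}]'

```text
time: 28.85
tcp_pos: [0.4987, 0.1757, 0.1961]
orientation: [-3.038, -0.799, -0.001]
force: [-0.0, -0.1, -0.6]
grip_width: 0.529
grip_force: 30.0
```

Call:
apply_moves --rows '[{"turn":0.175,"slide":[0,0,0],"jaw":40},{"turn":0.175,"slide":[0,0,0],"jaw":40},{"turn":0.171,"slide":[0,0,0],"jaw":40},{"turn":0,"slide":[-13,57,0],"jaw":40},{"turn":0,"slide":[-13,57,0],"jaw":40},{"turn":0,"slide":[-13,57,0],"jaw":40},{"turn":0,"slide":[-13,57,0],"jaw":40},{"turn":0,"slide":[-13,57,0],"jaw":40}]'

```text
time: 29.85
tcp_pos: [0.433, -0.1109, 0.1962]
orientation: [3.142, -0.001, 0.003]
force: [0.6, -0.2, -0.8]
grip_width: 0.528
grip_force: 30.0
```

Call:
apply_moves --rows '[{"turn":0,"slide":[-13,57,0],"jaw":40},{"turn":0,"slide":[-13,57,0],"jaw":40},{"turn":0,"slide":[-13,57,0],"jaw":40},{"turn":0,"slide":[-13,57,0],"jaw":40},{"turn":0,"slide":[-15,57,0],"jaw":40},{"turn":0,"slide":[0,0,0],"jaw":40},{"turn":0,"slide":[0,0,0],"jaw":40}]'

```text
time: 30.72
tcp_pos: [0.3661, -0.3935, 0.1956]
orientation: [-3.141, 0.002, -0.001]
force: [0.5, -0.0, -0.9]
grip_width: 0.529
grip_force: 30.0
```

Run:
```python
from h import *
st()
p=pic('wrist')
for n in ['tray','spent0']: print(n,find(n,p))
```

```text
t 30.725 tcp [ 0.3661 -0.3935  0.1956] xax [ 1.     -0.0014  0.0005] yax [-0.0014 -1.     -0.001 ] z [ 0.0005  0.001  -1.    ] F [ 0.4838 -0.013  -0.8594] w 0.5285099574935094 29.999225735664368 q [ 0.7186  0.4803  0.075   1.8451 -0.0489  0.8183 -0.7536]
tray [(0.67, array([ 0.409 , -0.3489, -0.0021])), (0.27, array([ 0.4982, -0.0574,  0.0051]))]
spent0 [(0.91, array([ 0.3635, -0.2918,  0.0413])), (0.91, array([ 0.3668, -0.3928,  0.1779])), (0.72, array([ 0.4423, -0.2914,  0.0453]))]
```

Call:
apply_moves --rows '[{"turn":0,"slide":[0,3,30],"jaw":40},{"turn":0,"slide":[0,0,50],"jaw":40},{"turn":0,"slide":[0,0,50],"jaw":40},{"turn":0,"slide":[0,0,0],"jaw":60},{"turn":0,"slide":[0,0,0],"jaw":66},{"turn":0,"slide":[0,0,0],"jaw":66},{"turn":0,"slide":[0,0,-40],"jaw":66},{"turn":0,"slide":[0,0,-50],"jaw":66}]'

```text
time: 31.88
tcp_pos: [0.366, -0.3971, 0.1576]
orientation: [3.141, -0.002, 0.001]
force: [-0.0, -0.6, 0.2]
grip_width: 0.701
grip_force: 0.0
```

Call:
apply_moves --rows '[{"turn":0,"slide":[0,0,-50],"jaw":80},{"turn":0,"slide":[20,-57,0],"jaw":80},{"turn":0,"slide":[20,-57,0],"jaw":80},{"turn":0,"slide":[15,-57,0],"jaw":80},{"turn":0,"slide":[0,-57,0],"jaw":80},{"turn":0,"slide":[0,-57,0],"jaw":80},{"turn":0,"slide":[0,-57,0],"jaw":80},{"turn":0,"slide":[0,-57,0],"jaw":80}]'

```text
time: 32.88
tcp_pos: [0.4221, 0.0036, 0.2074]
orientation: [-3.141, 0.002, -0.007]
force: [0.9, 0.1, -0.3]
grip_width: 0.852
grip_force: 0.0
```

Call:
apply_moves --rows '[{"turn":0,"slide":[0,-57,0],"jaw":80},{"turn":0,"slide":[0,-57,0],"jaw":80},{"turn":0,"slide":[0,-57,0],"jaw":80},{"turn":0,"slide":[0,-57,0],"jaw":80},{"turn":0,"slide":[0,-57,0],"jaw":80},{"turn":0,"slide":[0,-57,0],"jaw":80},{"turn":0,"slide":[0,0,0],"jaw":80},{"turn":0,"slide":[0,0,0],"jaw":80}]'

```text
time: 33.88
tcp_pos: [0.4221, 0.343, 0.2066]
orientation: [-3.142, 0.002, -0.002]
force: [-1.4, 0.8, -0.0]
grip_width: 0.853
grip_force: 0.0
```

```bash
cat >> h.py <<'E'
def yaw(p,loc_w,name='fresh0'):
    """axle direction: project outline region of the item onto plane at axle height, long axis by flange/axle PCA of min-area rect"""
    W=p['W'];K=p['K']
    best=None
    for d in manip.outline_of(name,p):
        m=d['region']
        v,u=np.nonzero(m)
        if len(v)<40: continue
        r=np.linalg.inv(K)@np.vstack([u,v,np.ones(len(u))]); r=W[:3,:3]@r
        c=W[:3,3]; s=(loc_w[2]-c[2])/r[2]; P=(c[:2,None]+r[:2]*s).T
        e=np.linalg.norm(P.mean(0)-loc_w[:2])
        if best is None or e<best[0]:
            rc=cv2.minAreaRect((P*1000).astype(np.float32)); best=(e,rc,d['score'])
    return best
E
python3 - <<'E'
from h import *
st()
p=pic('wrist','w5.png')
f=find('fresh0',p);print(f)
for s,w in f: print(yaw(p,w))
p=pic('top')
print('spent',find('spent0',p))
f=find('fresh0',p);print(f)
for s,w in f: print(yaw(p,w))
E
```

```text
t 33.875 tcp [0.4221 0.343  0.2066] xax [ 1.     -0.0014  0.0014] yax [-0.0014 -1.     -0.    ] z [ 0.0014  0.     -1.    ] F [-1.4074  0.8119 -0.002 ] w 0.8530300691420679 0.0 q [-0.7058  0.4738 -0.0423  1.8145  0.0268  0.8528 -2.3332]
[(0.84, array([0.4852, 0.3833, 0.0339])), (0.79, array([0.358 , 0.3564, 0.0351])), (0.66, array([0.6132, 0.3511, 0.0349]))]
(np.float64(0.0025666871705352194), ((482.61346435546875, 383.52508544921875), (69.5809326171875, 91.08866119384766), 3.7073004245758057), 0.7)
(np.float64(0.12838227892924123), ((482.64556884765625, 383.385498046875), (69.34368133544922, 90.77810668945312), 3.707347869873047), 0.7)
(np.float64(0.011112599163139761), ((599.5021362304688, 353.50531005859375), (89.50260162353516, 46.512569427490234), 89.89641571044922), 0.64)
spent [(0.97, array([ 0.3618, -0.2848,  0.0446])), (0.95, array([ 0.3668, -0.3919,  0.0424])), (0.76, array([ 0.4376, -0.2881,  0.0438])), (0.21, array([ 0.4985, -0.0555, -0.0061]))]
[(0.77, array([0.3581, 0.3609, 0.0343])), (0.77, array([0.483 , 0.3833, 0.0326])), (0.74, array([0.6097, 0.3522, 0.0374]))]
(np.float64(0.001479354021707604), ((353.2403564453125, 359.26470947265625), (68.41997528076172, 83.43631744384766), 7.395201206207275), 0.89)
(np.float64(0.013564432773882298), ((496.3069763183594, 388.72235107421875), (45.76487350463867, 86.64270782470703), 6.719189643859863), 0.64)
(np.float64(0.004810997845827318), ((613.2342529296875, 355.5335388183594), (72.57538604736328, 87.27057647705078), 2.4686434268951416), 0.87)
```

View pics/w5.png

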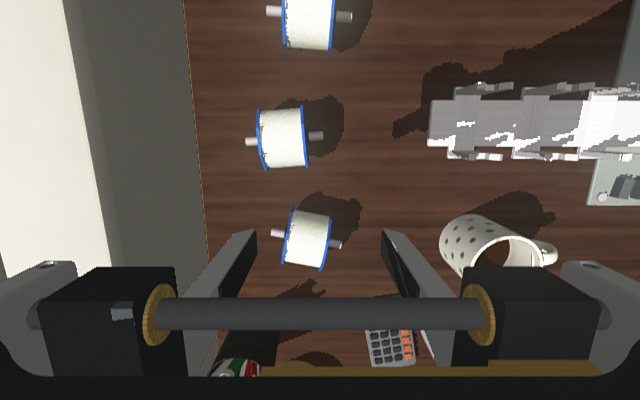

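The three fresh reels are at (308,20), (283,138) and (307,240). The middle one's axle is tilted ≈+3.7°. Grasp it first.

Call:
apply_moves --rows '[{"turn":0,"slide":[60,-40,10],"jaw":80},{"turn":-0.063,"slide":[1,0,40],"jaw":76},{"turn":0,"slide":[0,0,50],"jaw":72},{"turn":0,"slide":[0,0,40],"jaw":72},{"turn":0,"slide":[0,0,17],"jaw":60},{"turn":0,"slide":[0,0,0],"jaw":40},{"turn":0,"slide":[0,0,0],"jaw":40},{"turn":0,"slide":[0,0,0],"jaw":40}]'

```text
time: 35.42
tcp_pos: [0.475, 0.3783, 0.0511]
orientation: [-3.139, -0.097, -0.002]
force: [-0.3, 0.4, -3.1]
grip_width: 0.533
grip_force: 29.7
```

Call:
apply_moves --rows '[{"turn":0,"slide":[0,0,0],"jaw":40},{"turn":0,"slide":[0,0,-50],"jaw":40},{"turn":0,"slide":[0,0,-50],"jaw":40},{"turn":0,"slide":[0,0,-50],"jaw":40},{"turn":-0.175,"slide":[0,0,0],"jaw":40},{"turn":-0.175,"slide":[0,0,0],"jaw":40},{"turn":-0.175,"slide":[0,0,0],"jaw":40},{"turn":-0.175,"slide":[0,0,0],"jaw":40}]'

```text
time: 36.42
tcp_pos: [0.4743, 0.3776, 0.2002]
orientation: [2.913, 1.176, 0.0]
force: [0.4, -0.2, -3.1]
grip_width: 0.527
grip_force: 29.7
```

Run:
```python
from h import *
st()
p=pic('wrist')
f=find('fresh0',p);print(f)
```

```text
t 36.425 tcp [0.4743 0.3776 0.2002] xax [ 0.7198  0.6942 -0.    ] yax [ 0.6942 -0.7198  0.0004] z [ 0.0003 -0.0003 -1.    ] F [ 0.3925 -0.2166 -3.1163] w 0.5268872345013388 29.74300449815928 q [-0.5608  0.579  -0.2524  1.6463  0.1708  0.9379 -1.6786]
[(0.84, array([0.3565, 0.3588, 0.0328])), (0.64, array([0.6142, 0.3543, 0.0355]))]
```

Call:
apply_moves --rows '[{"turn":-0.175,"slide":[0,0,0],"jaw":40},{"turn":-0.175,"slide":[0,0,0],"jaw":40},{"turn":-0.175,"slide":[0,0,0],"jaw":40},{"turn":-0.175,"slide":[0,0,0],"jaw":40},{"turn":-0.103,"slide":[0,0,0],"jaw":40},{"turn":0,"slide":[-57,6,0],"jaw":40},{"turn":0,"slide":[-57,6,0],"jaw":40},{"turn":0,"slide":[-57,6,0],"jaw":40}]'

```text
time: 37.52
tcp_pos: [0.4915, 0.2048, 0.2]
orientation: [2.232, 2.21, -0.0]
force: [0.8, -0.3, -2.9]
grip_width: 0.536
grip_force: 29.7
```

Call:
apply_moves --rows '[{"turn":0,"slide":[-57,6,0],"jaw":40},{"turn":0,"slide":[-57,0,0],"jaw":40},{"turn":0,"slide":[-57,0,0],"jaw":40},{"turn":0,"slide":[0,0,0],"jaw":40},{"turn":0,"slide":[0,0,0],"jaw":40}]'

```text
time: 38.15
tcp_pos: [0.4965, 0.0362, 0.2002]
orientation: [2.231, 2.212, 0.002]
force: [-0.3, 0.4, -3.4]
grip_width: 0.532
grip_force: 29.8
```

Run:
```python
from h import *
st()
p=pic('wrist','w6.png')
for n in ['fresh0','seat0','pivot']: print(n,find(n,p))
p=pic('top')
for n in ['fresh0','seat0','pivot']: print(n,find(n,p))
```

```text
t 38.15 tcp [0.4965 0.0362 0.2002] xax [0.0088 1.     0.0006] yax [ 1.     -0.0088  0.0008] z [ 0.0008  0.0006 -1.    ] F [-0.312   0.3554 -3.4127] w 0.5324882273585051 29.77721887831521 q [ 0.2197  0.4544 -0.4933  1.9308  0.2865  0.8243 -0.4363]
fresh0 [(0.67, array([0.4971, 0.043 , 0.1834]))]
seat0 [(0.79, array([0.498 , 0.1005, 0.0747])), (0.63, array([0.4972, 0.1713, 0.0708]))]
pivot []
fresh0 [(0.8, array([0.3591, 0.3572, 0.0329])), (0.61, array([0.6113, 0.3515, 0.0311])), (0.57, array([ 0.4372, -0.288 ,  0.0411]))]
seat0 [(0.57, array([0.4996, 0.1721, 0.0694]))]
pivot [(0.72, array([ 0.4999, -0.0576,  0.0004])), (0.2, array([ 0.4383, -0.2861,  0.044 ]))]
```

View pics/w6.png

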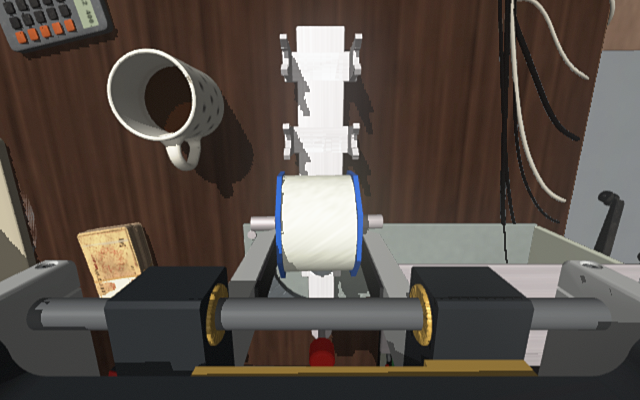

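Held reel: axle ends at (258,222) and (378,221). The carriage lanes behind it are empty at rows ~140 and ~60. I'll triangulate the axle.

Run:
```python
from h import *
p=pic('wrist');K=p['K'];W=p['W']
print(K[0,0],K[0,2],K[1,2]); d=K[0,0]*0.090/(378-251)
g=cv2.cvtColor(p['image'],cv2.COLOR_BGR2GRAY)
for u in (262,374):
    print(g[205:240,u])
for z in (.178,.1825,.186):
  for uv in ((251,222),(382,220)):
    r=W[:3,:3]@np.linalg.inv(K)@np.r_[uv,1]; c=W[:3,3]; print(z,c+r*(z-c[2])/r[2])
```

```text
296.09993768615584 318.50882597300904 203.96856408585876
[ 63  62  63  63  62  61  62  62  60  58  58 100 149 179 206 229 243 243
 229 208 183 164 150 133 109 100 134 154 156 155 154 155 155 155 155]
[ 70  70  70  69  69  69  69  68  68  95 139 169 183 192 201 203 197 192
 184 172 161 147 122 119 147 157 156 157 157 157 157 157 156 157 157]
0.178 [0.4476 0.0437 0.178 ]
0.178 [0.5407 0.0448 0.178 ]
0.1825 [0.4487 0.0451 0.1825]
0.1825 [0.5397 0.0461 0.1825]
0.186 [0.4495 0.0462 0.186 ]
0.186 [0.5389 0.0472 0.186 ]
```

Call:
apply_moves --rows '[{"turn":0,"slide":[-26.5,2,0],"jaw":40},{"turn":0,"slide":[0,0,40],"jaw":40},{"turn":0,"slide":[0,0,40],"jaw":40},{"turn":0,"slide":[0,0,10],"jaw":40},{"turn":0,"slide":[0,0,8],"jaw":40},{"turn":0,"slide":[0,0,6],"jaw":40},{"turn":0,"slide":[0,0,4],"jaw":40},{"turn":0,"slide":[0,0,0],"jaw":40}]'

```text
time: 39.6
tcp_pos: [0.4984, 0.0093, 0.0922]
orientation: [2.228, 2.214, 0.0]
force: [0.3, -0.1, -3.1]
grip_width: 0.531
grip_force: 29.8
```

Run:
```python
from h import *
st()
p=pic('wrist','w7.png')
for n in ['fresh0','seat0']: print(n,find(n,p))
```

```text
t 39.6 tcp [0.4984 0.0093 0.0922] xax [ 0.0061  1.     -0.0001] yax [ 1.     -0.0061  0.0005] z [ 0.0005 -0.0001 -1.    ] F [ 0.2984 -0.0853 -3.0922] w 0.5314780652032937 29.78296984510962 q [ 0.1901  0.6141 -0.3903  2.0339  0.4189  0.5697 -0.499 ]
fresh0 [(0.96, array([0.4968, 0.0191, 0.076 ]))]
seat0 [(0.83, array([0.4982, 0.0932, 0.0721]))]
```

Force shows only the reel's weight and the axle is in the slot. Release, retract, and check.

Call:
apply_moves --rows '[{"turn":0,"slide":[0,0,2],"jaw":40},{"turn":0,"slide":[0,0,0],"jaw":56},{"turn":0,"slide":[0,0,0],"jaw":62},{"turn":0,"slide":[0,0,0],"jaw":66},{"turn":0,"slide":[0,0,-40],"jaw":66},{"turn":0,"slide":[0,0,-55],"jaw":70},{"turn":0,"slide":[-30,0,-15],"jaw":80},{"turn":0,"slide":[0,0,0],"jaw":80}]'

```text
time: 40.75
tcp_pos: [0.4988, -0.0228, 0.201]
orientation: [2.231, 2.208, 0.001]
force: [-0.1, -0.2, 0.5]
grip_width: 0.847
grip_force: 0.0
```

Run:
```python
from h import *
st()
p=pic('wrist','w8.png')
for n in ['fresh0','seat0']: print(n,find(n,p))
p=pic('top')
for n in ['fresh0']: print(n,find(n,p))
p=pic('scene')
for n in ['fresh0']: print(n,find(n,p))
```

```text
t 40.75 tcp [ 0.4988 -0.0228  0.201 ] xax [ 0.0102  0.9999 -0.0014] yax [ 0.9999 -0.0102  0.0026] z [ 0.0026 -0.0014 -1.    ] F [-0.1175 -0.1548  0.5014] w 0.8474185119865014 0.0 q [ 0.3407  0.4553 -0.4991  1.928   0.2924  0.8268 -0.3253]
fresh0 [(0.64, array([0.4977, 0.0169, 0.0723]))]
seat0 [(0.74, array([0.4988, 0.0992, 0.0732]))]
fresh0 [(0.88, array([0.3574, 0.3612, 0.0375])), (0.83, array([0.6085, 0.354 , 0.0331])), (0.52, array([0.497 , 0.0189, 0.0751]))]
fresh0 [(0.92, array([0.6112, 0.3521, 0.0316])), (0.88, array([0.3618, 0.359 , 0.0332])), (0.71, array([0.4988, 0.0179, 0.0707])), (0.48, array([ 0.4986, -0.1341,  0.1071]))]
```

View pics/w8.png

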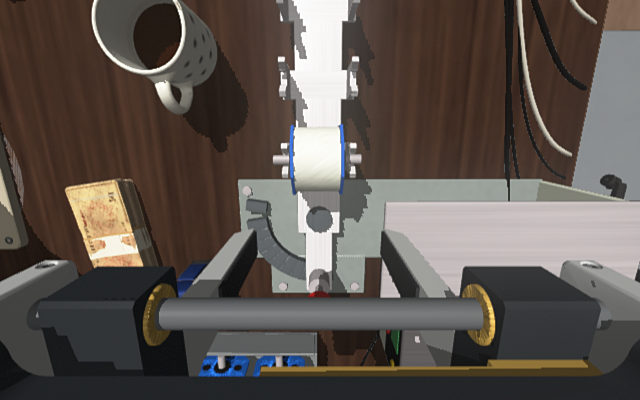

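Reel seated in lane 0 at (317,159) with its axle in both slots. Next, the far fresh reel.

Call:
apply_moves --rows '[{"turn":0.175,"slide":[0,0,0],"jaw":80},{"turn":0.175,"slide":[0,0,0],"jaw":80},{"turn":0.175,"slide":[0,0,0],"jaw":80},{"turn":0.175,"slide":[0,0,0],"jaw":80},{"turn":0.175,"slide":[0,0,0],"jaw":80},{"turn":0.175,"slide":[0,0,0],"jaw":80},{"turn":0.175,"slide":[0,0,0],"jaw":80},{"turn":0.175,"slide":[0,0,0],"jaw":80}]'

```text
time: 42.1
tcp_pos: [0.4978, -0.02, 0.1994]
orientation: [-3.131, -0.251, 0.001]
force: [-0.2, -0.0, -0.9]
grip_width: 0.851
grip_force: 0.0
```

Call:
apply_moves --rows '[{"turn":0.163,"slide":[0,0,0],"jaw":80},{"turn":0,"slide":[5,-53,0],"jaw":80},{"turn":0,"slide":[5,-53,0],"jaw":80},{"turn":0,"slide":[5,-53,0],"jaw":80},{"turn":0,"slide":[5,-53,0],"jaw":80},{"turn":0,"slide":[5,-53,0],"jaw":80},{"turn":0,"slide":[5,-53,0],"jaw":80},{"turn":0,"slide":[5,-54,0],"jaw":80}]'

```text
time: 43.1
tcp_pos: [0.5318, 0.3535, 0.1992]
orientation: [3.141, 0.004, -0.001]
force: [0.3, -0.2, 0.3]
grip_width: 0.851
grip_force: 0.0
```

Call:
apply_moves --rows '[{"turn":0,"slide":[0,0,0],"jaw":80},{"turn":0,"slide":[0,0,0],"jaw":80}]'

```text
time: 43.35
tcp_pos: [0.5318, 0.3508, 0.199]
orientation: [3.14, 0.004, -0.002]
force: [-0.2, -0.3, -0.0]
grip_width: 0.852
grip_force: 0.0
```

Run:
```python
from h import *
st()
p=pic('wrist','w9.png')
f=find('fresh0',p);print(f)
for s,w in f: print(yaw(p,w))
```

```text
t 43.35 tcp [0.5318 0.3508 0.199 ] xax [ 1.      0.0024 -0.0011] yax [ 0.0024 -1.      0.0018] z [-0.0011 -0.0018 -1.    ] F [-0.1891 -0.3441 -0.0122] w 0.8524824851894761 0.0 q [-0.5776  0.617  -0.0835  1.5591  0.0595  0.97   -2.248 ]
[(0.95, array([0.495 , 0.0132, 0.0716])), (0.84, array([0.6134, 0.3552, 0.0355])), (0.58, array([0.3589, 0.3548, 0.0319]))]
(np.float64(0.014567856057846272), ((490.9802551269531, 32.39897537231445), (92.3673095703125, 64.26219177246094), 15.081986427307129), 0.75)
(np.float64(0.0021714966283540764), ((611.61376953125, 353.5787353515625), (91.50959777832031, 69.7577133178711), 86.19452667236328), 0.75)
(np.float64(0.0172308792092865), ((355.2604675292969, 357.345458984375), (57.201995849609375, 85.34661102294922), 80.82260131835938), 0.76)
```

View pics/w9.png

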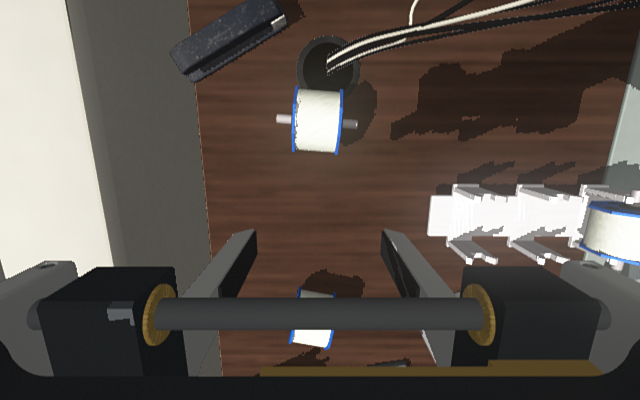

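Far reel at (318,121); its axle ends at (278,119) and (357,125) give yaw ≈ −4°. Grasp it and carry to lane 1.

Call:
apply_moves --rows '[{"turn":0,"slide":[41,-2,0],"jaw":78},{"turn":0,"slide":[40,-2,0],"jaw":74},{"turn":0.07,"slide":[0,0,30],"jaw":72},{"turn":0,"slide":[0,0,45],"jaw":72},{"turn":0,"slide":[0,0,45],"jaw":72},{"turn":0,"slide":[0,0,29],"jaw":66},{"turn":0,"slide":[0,0,0],"jaw":40},{"turn":0,"slide":[0,0,0],"jaw":40}]'

```text
time: 44.6
tcp_pos: [0.6144, 0.3548, 0.0524]
orientation: [3.139, -0.108, 0.002]
force: [-0.3, 0.4, -1.0]
grip_width: 0.529
grip_force: 29.9
```

Call:
apply_moves --rows '[{"turn":0,"slide":[0,0,0],"jaw":40},{"turn":0,"slide":[0,0,0],"jaw":40}]'

```text
time: 44.85
tcp_pos: [0.614, 0.3561, 0.0522]
orientation: [-3.138, 0.107, -0.003]
force: [-0.5, 0.6, 0.7]
grip_width: 0.531
grip_force: 29.9
```

Call:
apply_moves --rows '[{"turn":0,"slide":[0,0,-50],"jaw":40},{"turn":0,"slide":[0,0,-50],"jaw":40},{"turn":0,"slide":[0,0,-48],"jaw":40},{"turn":-0.175,"slide":[0,0,0],"jaw":40},{"turn":-0.175,"slide":[0,0,0],"jaw":40},{"turn":-0.175,"slide":[0,0,0],"jaw":40},{"turn":-0.175,"slide":[0,0,0],"jaw":40},{"turn":-0.175,"slide":[0,0,0],"jaw":40}]'

```text
time: 45.85
tcp_pos: [0.6132, 0.3556, 0.1993]
orientation: [2.886, 1.242, 0.001]
force: [0.3, -1.0, -3.1]
grip_width: 0.531
grip_force: 29.9
```

Call:
apply_moves --rows '[{"turn":-0.175,"slide":[0,0,0],"jaw":40},{"turn":-0.175,"slide":[0,0,0],"jaw":40},{"turn":-0.175,"slide":[0,0,0],"jaw":40},{"turn":-0.175,"slide":[0,0,0],"jaw":40},{"turn":-0.063,"slide":[0,0,0],"jaw":40},{"turn":0,"slide":[-45,-25,0],"jaw":40},{"turn":0,"slide":[-45,-25,0],"jaw":40},{"turn":0,"slide":[-45,-25,0],"jaw":40}]'

```text
time: 46.85
tcp_pos: [0.5375, 0.2192, 0.1992]
orientation: [2.222, 2.22, 0.001]
force: [1.0, -0.3, -1.5]
grip_width: 0.53
grip_force: 29.9
```

Call:
apply_moves --rows '[{"turn":0,"slide":[-45,-25,0],"jaw":40},{"turn":0,"slide":[-45,-16,0],"jaw":40},{"turn":0,"slide":[-31,0,0],"jaw":40},{"turn":0,"slide":[0,0,0],"jaw":40},{"turn":0,"slide":[0,0,0],"jaw":40}]'

```text
time: 47.48
tcp_pos: [0.4975, 0.1005, 0.1995]
orientation: [2.222, 2.22, 0.003]
force: [1.4, 0.5, -2.3]
grip_width: 0.532
grip_force: 29.9
```

Run:
```python
from h import *
st()
p=pic('wrist','w10.png')
for n in ['fresh0','seat0']: print(n,find(n,p))
p=pic('top')
for n in ['fresh0','seat0']: print(n,find(n,p))
```

```text
t 47.475 tcp [0.4975 0.1005 0.1995] xax [0.0008 1.     0.001 ] yax [ 1.     -0.0008  0.0014] z [ 0.0014  0.001  -1.    ] F [ 1.3799  0.5249 -2.2554] w 0.531652647835553 29.905110302180574 q [ 0.123   0.4768 -0.5418  1.9073  0.3222  0.8423 -0.5872]
fresh0 [(0.94, array([0.4994, 0.1007, 0.1825])), (0.79, array([0.4993, 0.0177, 0.0721]))]
seat0 [(0.92, array([0.4968, 0.0955, 0.0747])), (0.8, array([0.4978, 0.1725, 0.0704]))]
fresh0 [(0.85, array([0.3596, 0.359 , 0.0338])), (0.8, array([0.4937, 0.0181, 0.0742])), (0.49, array([ 0.4986, -0.0602,  0.0041]))]
seat0 [(0.87, array([0.4958, 0.0172, 0.079 ]))]
```

View pics/w10.png

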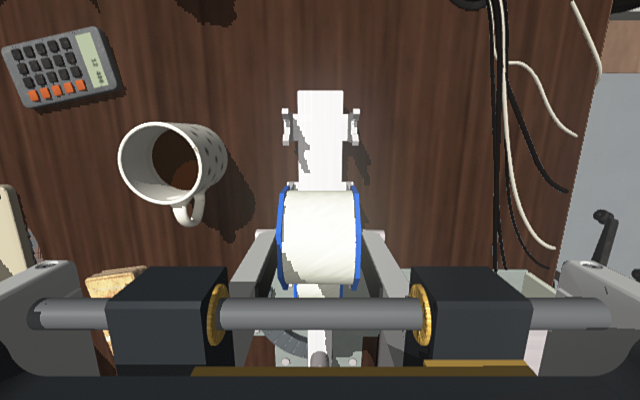

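Held reel is at (320,240), centred on its TCP. Shift it 5 mm toward lane 1 and lower.

Call:
apply_moves --rows '[{"turn":0,"slide":[-5,0,0],"jaw":40},{"turn":0,"slide":[0,0,40],"jaw":40},{"turn":0,"slide":[0,0,40],"jaw":40},{"turn":0,"slide":[0,0,10],"jaw":40},{"turn":0,"slide":[0,0,8],"jaw":40},{"turn":0,"slide":[0,0,6],"jaw":40},{"turn":0,"slide":[0,0,3],"jaw":40},{"turn":0,"slide":[0,0,0],"jaw":40}]'

```text
time: 48.78
tcp_pos: [0.498, 0.0959, 0.0924]
orientation: [2.222, 2.221, 0.004]
force: [0.6, 3.7, -2.8]
grip_width: 0.531
grip_force: 29.9
```

Run:
```python
from h import *
st()
p=pic('wrist')
for n in ['fresh0','seat0']: print(n,find(n,p))
```

```text
t 48.775 tcp [0.498  0.0959 0.0924] xax [0.0006 1.     0.0018] yax [ 1.     -0.0006  0.0022] z [ 0.0022  0.0018 -1.    ] F [ 0.5884  3.7035 -2.8147] w 0.5314821951096649 29.905848820168117 q [ 0.0496  0.6288 -0.4367  2.0121  0.4589  0.5936 -0.7   ]
fresh0 [(0.83, array([0.4995, 0.0968, 0.0768])), (0.8, array([0.5023, 0.0163, 0.0725]))]
seat0 [(0.96, array([0.496 , 0.172 , 0.0722]))]
```

Call:
apply_moves --rows '[{"turn":0,"slide":[0,0,1],"jaw":40},{"turn":0,"slide":[0,0,0],"jaw":56},{"turn":0,"slide":[0,0,0],"jaw":62},{"turn":0,"slide":[0,0,0],"jaw":66},{"turn":0,"slide":[0,0,-40],"jaw":66},{"turn":0,"slide":[0,0,-55],"jaw":70},{"turn":0,"slide":[-30,0,-12],"jaw":80},{"turn":0,"slide":[0,0,0],"jaw":80}]'

```text
time: 49.92
tcp_pos: [0.4974, 0.062, 0.1986]
orientation: [2.226, 2.214, -0.001]
force: [0.3, 0.2, 0.5]
grip_width: 0.849
grip_force: 0.0
```

Run:
```python
from h import *
st()
p=pic('wrist')
for n in ['fresh0','seat0']: print(n,find(n,p))
p=pic('top')
for n in ['fresh0','mug']: print(n,find(n,p))
```

```text
t 49.925 tcp [0.4974 0.062  0.1986] xax [ 0.0054  1.     -0.0018] yax [ 1.     -0.0054  0.0013] z [ 0.0013 -0.0019 -1.    ] F [0.2893 0.1994 0.4704] w 0.8488014433385975 0.0 q [ 0.2023  0.4705 -0.5482  1.9234  0.3273  0.8351 -0.5254]
fresh0 [(0.75, array([0.4941, 0.0132, 0.0723])), (0.64, array([0.4997, 0.0924, 0.0758]))]
seat0 [(0.98, array([0.4984, 0.1718, 0.0718]))]
fresh0 [(0.83, array([0.3547, 0.3573, 0.0338])), (0.39, array([0.4951, 0.0146, 0.0739]))]
mug [(0.86, array([ 0.3418,  0.1226, -0.0002])), (0.59, array([ 0.4972, -0.0549, -0.0034]))]
```

Call:
apply_moves --rows '[{"turn":0.175,"slide":[0,0,0],"jaw":80},{"turn":0.175,"slide":[0,0,0],"jaw":80},{"turn":0.175,"slide":[0,0,0],"jaw":80},{"turn":0.175,"slide":[0,0,0],"jaw":80},{"turn":0.175,"slide":[0,0,0],"jaw":80},{"turn":0.175,"slide":[0,0,0],"jaw":80},{"turn":0.175,"slide":[0,0,0],"jaw":80},{"turn":0.175,"slide":[0,0,0],"jaw":80}]'

```text
time: 51.22
tcp_pos: [0.4967, 0.0655, 0.1973]
orientation: [-3.131, -0.259, 0.002]
force: [0.1, -0.0, 0.3]
grip_width: 0.851
grip_force: 0.0
```

Call:
apply_moves --rows '[{"turn":0.165,"slide":[0,0,0],"jaw":80},{"turn":0,"slide":[0,-55,0],"jaw":80},{"turn":0,"slide":[0,-55,0],"jaw":80},{"turn":0,"slide":[-40,-46,0],"jaw":80},{"turn":0,"slide":[-40,-46,0],"jaw":80},{"turn":0,"slide":[-40,-46,0],"jaw":80},{"turn":0,"slide":[-40,-46,0],"jaw":80},{"turn":0,"slide":[-32,0,0],"jaw":80}]'

```text
time: 52.22
tcp_pos: [0.3003, 0.3622, 0.1975]
orientation: [-3.139, -0.019, 0.002]
force: [0.9, -0.3, -0.1]
grip_width: 0.854
grip_force: 0.0
```

Call:
apply_moves --rows '[{"turn":0,"slide":[0,0,0],"jaw":80},{"turn":0,"slide":[0,0,0],"jaw":80}]'

```text
time: 52.48
tcp_pos: [0.3044, 0.3577, 0.1978]
orientation: [3.141, 0.007, 0.001]
force: [0.8, -0.5, -0.2]
grip_width: 0.854
grip_force: 0.0
```

Run:
```python
from h import *
st()
p=pic('wrist','w11.png')
f=find('fresh0',p);print(f)
for s,w in f: print(yaw(p,w))
```

```text
t 52.475 tcp [0.3044 0.3577 0.1978] xax [1.     0.0045 0.0006] yax [ 0.0045 -1.      0.0002] z [ 0.0006 -0.0002 -1.    ] F [ 0.7663 -0.5231 -0.2303] w 0.8543119746990349 0.0 q [-0.811   0.3877 -0.1561  2.0091  0.0871  0.7508 -2.5858]
[(0.84, array([0.361 , 0.3556, 0.0327]))]
(np.float64(0.003844203305017089), ((359.7536315917969, 359.12689208984375), (89.85272216796875, 68.1302261352539), 80.30239868164062), 0.63)
```

View pics/w11.png

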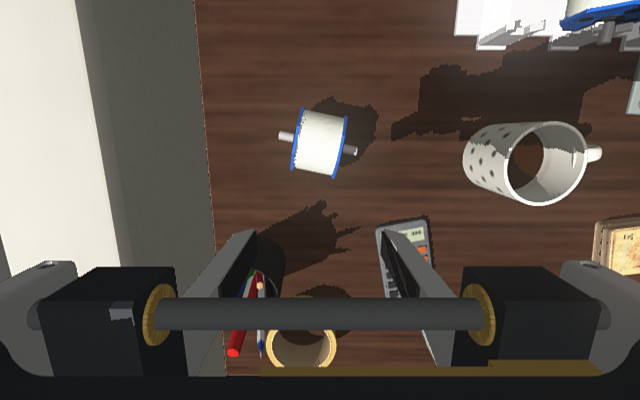

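Last fresh reel at (320,142), axle ends (281,135) and (354,151), yaw ≈ −0.17. Grasp it.

Call:
apply_moves --rows '[{"turn":0,"slide":[30,0,0],"jaw":78},{"turn":0,"slide":[26,0,0],"jaw":74},{"turn":0.17,"slide":[0,0,28],"jaw":72},{"turn":0,"slide":[0,0,45],"jaw":72},{"turn":0,"slide":[0,0,45],"jaw":72},{"turn":0,"slide":[0,0,28],"jaw":66},{"turn":0,"slide":[0,0,0],"jaw":40},{"turn":0,"slide":[0,0,0],"jaw":40}]'

```text
time: 53.62
tcp_pos: [0.3607, 0.3584, 0.0527]
orientation: [-3.13, 0.261, -0.002]
force: [-0.1, -0.3, -2.4]
grip_width: 0.526
grip_force: 29.9
```

Call:
apply_moves --rows '[{"turn":0,"slide":[0,0,0],"jaw":40},{"turn":0,"slide":[0,0,0],"jaw":40}]'

```text
time: 53.88
tcp_pos: [0.3601, 0.3583, 0.0528]
orientation: [-3.13, 0.259, -0.002]
force: [0.4, 0.2, -2.6]
grip_width: 0.53
grip_force: 29.8
```

Call:
apply_moves --rows '[{"turn":0,"slide":[0,0,-50],"jaw":40},{"turn":0,"slide":[0,0,-50],"jaw":40},{"turn":0,"slide":[0,0,-48],"jaw":40},{"turn":-0.175,"slide":[0,0,0],"jaw":40},{"turn":-0.175,"slide":[0,0,0],"jaw":40},{"turn":-0.175,"slide":[0,0,0],"jaw":40},{"turn":-0.175,"slide":[0,0,0],"jaw":40},{"turn":-0.175,"slide":[0,0,0],"jaw":40}]'

```text
time: 54.88
tcp_pos: [0.3595, 0.3577, 0.2003]
orientation: [2.942, 1.1, 0.001]
force: [0.4, 0.4, -3.1]
grip_width: 0.532
grip_force: 29.8
```

Call:
apply_moves --rows '[{"turn":-0.175,"slide":[0,0,0],"jaw":40},{"turn":-0.175,"slide":[0,0,0],"jaw":40},{"turn":-0.175,"slide":[0,0,0],"jaw":40},{"turn":-0.175,"slide":[0,0,0],"jaw":40},{"turn":-0.162,"slide":[0,0,0],"jaw":40},{"turn":0,"slide":[-36,34,0],"jaw":40},{"turn":0,"slide":[-36,34,0],"jaw":40},{"turn":0,"slide":[-36,34,0],"jaw":40}]'

```text
time: 55.88
tcp_pos: [0.4626, 0.2486, 0.2003]
orientation: [2.22, 2.222, 0.0]
force: [0.6, 0.8, -2.7]
grip_width: 0.53
grip_force: 29.8
```

Call:
apply_moves --rows '[{"turn":0,"slide":[-36,34,0],"jaw":40},{"turn":0,"slide":[-36,2,0],"jaw":40},{"turn":0,"slide":[0,0,0],"jaw":40},{"turn":0,"slide":[0,0,0],"jaw":40},{"turn":0,"slide":[0,0,0],"jaw":40}]'

```text
time: 56.5
tcp_pos: [0.4975, 0.1796, 0.2002]
orientation: [-2.218, -2.225, -0.001]
force: [-0.2, 0.4, -2.4]
grip_width: 0.534
grip_force: 29.8
```

Run:
```python
from h import *
st()
p=pic('wrist','w12.png')
for n in ['fresh0','seat0']: print(n,find(n,p))
p=pic('top')
for n in ['fresh0','seat0']: print(n,find(n,p))
```

```text
t 56.5 tcp [0.4975 0.1796 0.2002] xax [-0.0031  1.      0.0007] yax [1.     0.0031 0.0005] z [ 0.0005  0.0007 -1.    ] F [-0.2331  0.403  -2.404 ] w 0.5344380913391552 29.810320948709858 q [-0.0103  0.5125 -0.5742  1.8505  0.3523  0.8802 -0.7504]
fresh0 [(0.84, array([0.4972, 0.0152, 0.0707])), (0.78, array([0.4992, 0.0955, 0.0751])), (0.56, array([0.4971, 0.1769, 0.1812])), (0.27, array([0.3451, 0.1238, 0.0002]))]
seat0 []
fresh0 [(0.8, array([0.4973, 0.0938, 0.0738])), (0.72, array([0.4972, 0.0163, 0.072 ])), (0.6, array([0.4948, 0.183 , 0.1815]))]
seat0 [(0.9, array([0.5005, 0.0215, 0.077 ])), (0.82, array([0.4998, 0.0987, 0.0736])), (0.62, array([0.4987, 0.1721, 0.069 ]))]
```

View pics/w12.png

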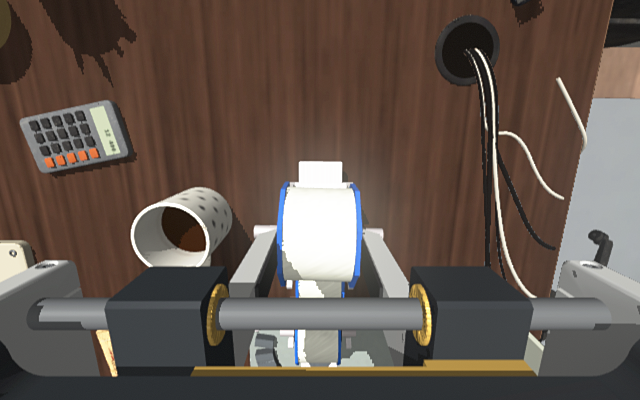

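Held reel is at (320,233) over lane 2. Shift −7 mm and lower.

Call:
apply_moves --rows '[{"turn":0,"slide":[-7,0,0],"jaw":40},{"turn":0,"slide":[0,0,40],"jaw":40},{"turn":0,"slide":[0,0,40],"jaw":40},{"turn":0,"slide":[0,0,10],"jaw":40},{"turn":0,"slide":[0,0,8],"jaw":40},{"turn":0,"slide":[0,0,6],"jaw":40},{"turn":0,"slide":[0,0,4],"jaw":40},{"turn":0,"slide":[0,0,0],"jaw":40}]'

```text
time: 57.8
tcp_pos: [0.4986, 0.1726, 0.0925]
orientation: [-2.219, -2.223, -0.005]
force: [1.5, 3.1, -2.6]
grip_width: 0.527
grip_force: 29.7
```

Run:
```python
from h import *
st()
p=pic('wrist')
for n in ['fresh0','seat0']: print(n,find(n,p))
```

```text
t 57.8 tcp [0.4986 0.1726 0.0925] xax [-0.0019  1.      0.0022] yax [1.     0.0019 0.002 ] z [ 0.002   0.0022 -1.    ] F [ 1.5243  3.0754 -2.5947] w 0.5270304482946068 29.749616984973883 q [-0.0726  0.6565 -0.4733  1.9572  0.4844  0.6376 -0.8553]
fresh0 [(0.87, array([0.5028, 0.0956, 0.0759])), (0.71, array([0.4983, 0.1727, 0.0727]))]
seat0 []
```

Call:
apply_moves --rows '[{"turn":0,"slide":[0,0,1],"jaw":40},{"turn":0,"slide":[0,0,0],"jaw":56},{"turn":0,"slide":[0,0,0],"jaw":62},{"turn":0,"slide":[0,0,0],"jaw":66},{"turn":0,"slide":[0,0,-40],"jaw":66},{"turn":0,"slide":[0,0,-55],"jaw":70},{"turn":0,"slide":[-50,0,-12],"jaw":70},{"turn":0,"slide":[-60,0,0],"jaw":70}]'

```text
time: 58.95
tcp_pos: [0.4987, 0.0607, 0.1993]
orientation: [2.216, 2.224, 0.003]
force: [1.5, -0.0, 0.1]
grip_width: 0.745
grip_force: 0.0
```

Call:
apply_moves --rows '[{"turn":0,"slide":[-60,0,0],"jaw":70},{"turn":0,"slide":[0,0,0],"jaw":70},{"turn":0,"slide":[0,0,0],"jaw":70}]'

```text
time: 59.32
tcp_pos: [0.4978, 0.0015, 0.1979]
orientation: [-2.22, -2.222, -0.0]
force: [-0.1, 0.7, -0.9]
grip_width: 0.747
grip_force: 0.0
```

Run:
```python
from h import *
st()
p=pic('wrist','w13.png')
for n in ['fresh0']: print(n,find(n,p))
p=pic('top')
for n in ['fresh0','knob_top']: print(n,find(n,p))
p=pic('scene','s13.png')
for n in ['fresh0']: print(n,find(n,p))
a=cv2.imread('pics/w13.png')[:330,160:480];b=cv2.imread('pics/s13.png')[120:260,180:400]
b=cv2.resize(b,None,fx=2,fy=2,interpolation=2);c=np.zeros((330,a.shape[1]+b.shape[1],3),np.uint8)
c[:,:a.shape[1]]=a;c[:b.shape[0],a.shape[1]:]=b;cv2.imwrite('pics/c13.png',c)
```

```text
t 59.325 tcp [0.4978 0.0015 0.1979] xax [-0.0005  1.      0.0006] yax [ 1.      0.0005 -0.0003] z [-0.0003  0.0006 -1.    ] F [-0.1066  0.7287 -0.9165] w 0.7474688044883302 0.0 q [ 0.3524  0.4745 -0.5877  1.9311  0.3471  0.8374 -0.4198]
fresh0 [(0.8, array([0.4998, 0.1699, 0.074 ]))]
fresh0 [(0.92, array([0.4963, 0.1725, 0.0764])), (0.77, array([0.4968, 0.098 , 0.071 ])), (0.57, array([ 0.4355, -0.2872,  0.0433]))]
knob_top [(0.64, array([ 0.4986, -0.1392,  0.1059]))]
fresh0 [(0.88, array([0.5035, 0.1753, 0.0741])), (0.65, array([0.4987, 0.0913, 0.0724])), (0.63, array([0.497 , 0.0182, 0.0691]))]
```

View pics/c13.png

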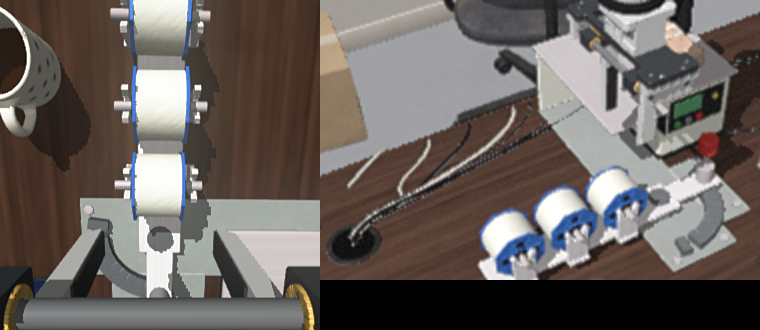

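All three reels are seated with their axles in the slots. Now back to the knob.

Call:
apply_moves --rows '[{"turn":0,"slide":[-60,0,0],"jaw":70},{"turn":0.175,"slide":[-60,0,0],"jaw":70},{"turn":0.175,"slide":[0,0,0],"jaw":70},{"turn":0.175,"slide":[0,0,0],"jaw":70},{"turn":0.175,"slide":[0,0,0],"jaw":70},{"turn":0.175,"slide":[0,0,0],"jaw":70},{"turn":0.175,"slide":[0,0,0],"jaw":70},{"turn":0.175,"slide":[0,0,0],"jaw":70}]'

```text
time: 60.68
tcp_pos: [0.4982, -0.1183, 0.1979]
orientation: [-3.096, -0.535, -0.0]
force: [0.8, -0.7, 0.2]
grip_width: 0.748
grip_force: 0.0
```

Call:
apply_moves --rows '[{"turn":0.175,"slide":[0,0,0],"jaw":70},{"turn":0.171,"slide":[0,0,0],"jaw":70},{"turn":0,"slide":[0,20,0],"jaw":70},{"turn":0,"slide":[0,0,0],"jaw":70}]'

```text
time: 61.18
tcp_pos: [0.4981, -0.1396, 0.1979]
orientation: [3.141, -0.001, -0.0]
force: [-0.1, 0.8, -0.4]
grip_width: 0.748
grip_force: 0.0
```

Run:
```python
from h import *
st()
p=pic('wrist')
for n in ['knob_top']: print(n,find(n,p))
```

```text
t 61.175 tcp [ 0.4981 -0.1396  0.1979] xax [ 1.     -0.0005 -0.0001] yax [-0.0005 -1.      0.0007] z [-0.0001 -0.0007 -1.    ] F [-0.0728  0.7739 -0.4269] w 0.7476080376465383 0.0 q [ 0.3195  0.4514 -0.144   1.8906  0.0878  0.8056 -1.4424]
knob_top [(0.84, array([ 0.4947, -0.1372,  0.1124]))]
```

Descend, grip, lift 15 mm.

Call:
apply_moves --rows '[{"turn":0,"slide":[-1,0,40],"jaw":60},{"turn":0,"slide":[0,0,40],"jaw":60},{"turn":0,"slide":[0,0,30],"jaw":50},{"turn":0,"slide":[0,0,0],"jaw":10},{"turn":0,"slide":[0,0,0],"jaw":10},{"turn":0,"slide":[0,0,0],"jaw":10},{"turn":0,"slide":[0,0,0],"jaw":10},{"turn":0,"slide":[0,0,0],"jaw":10}]'

```text
time: 62.28
tcp_pos: [0.4983, -0.1386, 0.0891]
orientation: [3.142, 0.002, 0.004]
force: [-1.3, 2.4, 7.1]
grip_width: 0.301
grip_force: 30.0
```

Call:
apply_moves --rows '[{"turn":0,"slide":[0,0,0],"jaw":10},{"turn":0,"slide":[0,0,-5],"jaw":10},{"turn":0,"slide":[0,0,-5],"jaw":10},{"turn":0,"slide":[0,0,-5],"jaw":10},{"turn":0,"slide":[0,0,0],"jaw":10}]'

```text
time: 62.9
tcp_pos: [0.4961, -0.1386, 0.1027]
orientation: [-3.141, -0.001, 0.003]
force: [-0.4, 1.8, -8.8]
grip_width: 0.298
grip_force: 30.0
```

Run:
```python
from h import *
st()
p=pic('wrist')
for n in ['knob_top']: print(n,find(n,p))
```

```text
t 62.9 tcp [ 0.4961 -0.1386  0.1027] xax [ 1.      0.0007 -0.0019] yax [ 0.0007 -1.     -0.0005] z [-0.0019  0.0005 -1.    ] F [-0.3756  1.7638 -8.7818] w 0.29846328478576134 29.99625462466554 q [ 0.3004  0.5903 -0.1214  1.9855  0.1242  0.5746 -1.4753]
knob_top [(0.96, array([ 0.4936, -0.1369,  0.1244]))]
```

Call:
apply_moves --rows '[{"turn":0,"slide":[-7,-0.4,-0.5],"jaw":10},{"turn":0,"slide":[-7.8,-1.1,0],"jaw":10},{"turn":0,"slide":[-7.6,-1.9,0],"jaw":10},{"turn":0,"slide":[-7.4,-2.7,0],"jaw":10},{"turn":0,"slide":[-7.1,-3.3,0],"jaw":10},{"turn":0,"slide":[-6.7,-4.1,0],"jaw":10},{"turn":0,"slide":[-6.4,-4.7,0],"jaw":10},{"turn":0,"slide":[-5.8,-5.2,0],"jaw":10}]'

```text
time: 64.0
tcp_pos: [0.4423, -0.1156, 0.1038]
orientation: [3.141, 0.001, 0.005]
force: [4.9, 1.7, -10.5]
grip_width: 0.3
grip_force: 30.0
```

Run:
```python
from h import *
st()
p=pic('wrist')
for n in ['knob_top']: print(n,find(n,p))
p=pic('top')
for n in ['fresh0']: print(n,find(n,p))
```

```text
t 64.0 tcp [ 0.4423 -0.1156  0.1038] xax [1.     0.0008 0.0029] yax [ 0.0008 -1.      0.0006] z [ 0.0029 -0.0006 -1.    ] F [  4.8886   1.7318 -10.521 ] w 0.2996442160353054 29.994488092315805 q [ 0.2762  0.5277 -0.1159  2.1394  0.1272  0.4778 -1.507 ]
knob_top [(0.63, array([ 0.4429, -0.1131,  0.1256]))]
fresh0 [(0.87, array([0.6063, 0.0469, 0.0759])), (0.78, array([0.6648, 0.1011, 0.0741])), (0.66, array([ 0.5494, -0.0062,  0.071 ]))]
```

Call:
apply_moves --rows '[{"turn":0,"slide":[-5.2,-5.8,0],"jaw":10},{"turn":0,"slide":[-4.7,-6.4,0],"jaw":10},{"turn":0,"slide":[-4.1,-6.7,0],"jaw":10},{"turn":0,"slide":[-3.3,-7.1,0],"jaw":10},{"turn":0,"slide":[-2.7,-7.4,0],"jaw":10},{"turn":0,"slide":[-1.9,-7.6,0],"jaw":10},{"turn":0,"slide":[-1.1,-7.8,0],"jaw":10},{"turn":0,"slide":[-0.4,-6,0],"jaw":10}]'

```text
time: 65.2
tcp_pos: [0.4185, -0.0614, 0.1038]
orientation: [3.14, 0.0, 0.003]
force: [4.2, -2.5, -8.8]
grip_width: 0.301
grip_force: 30.0
```

Run:
```python
from h import *
st()
p=pic('wrist')
for n in ['knob_top','pivot']: print(n,find(n,p))
p=pic('scene')
for n in ['fresh0']: print(n,find(n,p))
```

```text
t 65.2 tcp [ 0.4185 -0.0614  0.1038] xax [1.     0.     0.0018] yax [ 0.     -1.      0.0012] z [ 0.0018 -0.0012 -1.    ] F [ 4.2024 -2.4838 -8.7656] w 0.3008642151788513 29.997867010564363 q [ 0.15    0.495  -0.0994  2.2247  0.1173  0.4247 -1.6151]
knob_top [(0.65, array([ 0.4166, -0.0628,  0.1275]))]
pivot [(0.6, array([ 0.4961, -0.0611,  0.0026]))]
fresh0 [(0.7, array([ 0.6536, -0.0545,  0.0752])), (0.69, array([ 0.7285, -0.0498,  0.0724])), (0.58, array([ 0.5737, -0.0538,  0.0724]))]
```

Just short; lower onto the plate and ease the last 2 mm to the hole.

Call:
apply_moves --rows '[{"turn":0,"slide":[0,0,3],"jaw":10},{"turn":0,"slide":[0,-0.8,2],"jaw":10},{"turn":0,"slide":[0,-0.8,2],"jaw":10},{"turn":0,"slide":[0,-0.8,1],"jaw":10},{"turn":0,"slide":[0,-0.3,1],"jaw":10},{"turn":0,"slide":[0,0,1],"jaw":10},{"turn":0,"slide":[0,0,1],"jaw":10},{"turn":0,"slide":[0,0,0],"jaw":10}]'

```text
time: 66.45
tcp_pos: [0.4184, -0.0584, 0.0925]
orientation: [3.141, 0.001, 0.002]
force: [4.8, -0.9, -7.1]
grip_width: 0.301
grip_force: 30.0
```

Run:
```python
from h import *
st()
p=pic('wrist')
for n in ['knob_top','pivot']: print(n,find(n,p))
```

```text
t 66.45 tcp [ 0.4184 -0.0584  0.0925] xax [1.     0.0004 0.001 ] yax [ 0.0004 -1.      0.0003] z [ 0.001  -0.0003 -1.    ] F [ 4.8327 -0.8526 -7.0941] w 0.3012640332282463 29.99840253857414 q [ 0.1384  0.5182 -0.093   2.2345  0.1214  0.3923 -1.6251]
knob_top [(0.93, array([ 0.4145, -0.0592,  0.1128]))]
pivot [(0.67, array([ 0.494 , -0.0583,  0.0009]))]
```

Pin is in the hole. Release, retreat, and check.

Call:
apply_moves --rows '[{"turn":0,"slide":[0,0,3],"jaw":10},{"turn":0,"slide":[0,0,0],"jaw":50},{"turn":0,"slide":[0,0,0],"jaw":60},{"turn":0,"slide":[0,0,0],"jaw":70},{"turn":0,"slide":[0,0,0],"jaw":70},{"turn":0,"slide":[0,0,-40],"jaw":70},{"turn":0,"slide":[0,0,-60],"jaw":70},{"turn":0,"slide":[0,50,-20],"jaw":70}]'

```text
time: 67.6
tcp_pos: [0.4201, -0.1057, 0.2126]
orientation: [-3.141, -0.013, -0.009]
force: [0.6, -0.7, -0.2]
grip_width: 0.745
grip_force: 0.0
```

Call:
apply_moves --rows '[{"turn":0,"slide":[0,50,0],"jaw":70},{"turn":0,"slide":[0,50,0],"jaw":70},{"turn":0,"slide":[0,0,0],"jaw":70},{"turn":0,"slide":[0,0,0],"jaw":70}]'

```text
time: 68.1
tcp_pos: [0.4175, -0.2071, 0.2091]
orientation: [-3.141, -0.001, 0.001]
force: [-0.6, 0.5, -0.1]
grip_width: 0.745
grip_force: 0.0
```

Run:
```python
from h import *
st()
p=pic('wrist')
for n in ['knob_top','pivot','stamp']: print(n,find(n,p))
p=pic('scene','s14.png')
for n in ['fresh0','spent0','mug']: print(n,find(n,p))
p=pic('top')
for n in ['knob_top','spent0','mug','stamp']: print(n,find(n,p))
b=cv2.imread('pics/s14.png')[120:310,250:520];cv2.imwrite('pics/c14.png',cv2.resize(b,None,fx=2.8,fy=2.8,interpolation=2))
```

```text
t 68.1 tcp [ 0.4175 -0.2071  0.2091] xax [ 1.      0.0009 -0.0009] yax [ 0.0009 -1.     -0.0011] z [-0.0009  0.0011 -1.    ] F [-0.6022  0.482  -0.0942] w 0.7450507569278478 0.0 q [ 0.4812  0.3656 -0.108   2.0031  0.0541  0.7768 -1.2283]
knob_top [(0.59, array([ 0.4139, -0.0594,  0.1105]))]
pivot [(0.81, array([ 0.4968, -0.0596,  0.0044]))]
stamp [(0.69, array([ 0.3389, -0.1542,  0.0046]))]
fresh0 [(0.82, array([ 0.5726, -0.0531,  0.0728])), (0.71, array([ 0.7312, -0.0516,  0.0766])), (0.58, array([ 0.6533, -0.0599,  0.0697]))]
spent0 [(0.78, array([ 0.4454, -0.2937,  0.0434])), (0.66, array([ 0.3625, -0.2899,  0.042 ])), (0.56, array([ 0.3608, -0.3918,  0.0436]))]
mug [(0.56, array([ 0.3449,  0.1221, -0.0016])), (0.35, array([ 0.5743, -0.0567,  0.0733]))]
knob_top [(0.6, array([ 0.4163, -0.0602,  0.1061]))]
spent0 [(0.66, array([ 0.3628, -0.2863,  0.0445]))]
mug [(0.88, array([0.3428, 0.1237, 0.0029]))]
stamp [(0.64, array([ 0.3403, -0.1517,  0.0039]))]
```

View pics/c14.png

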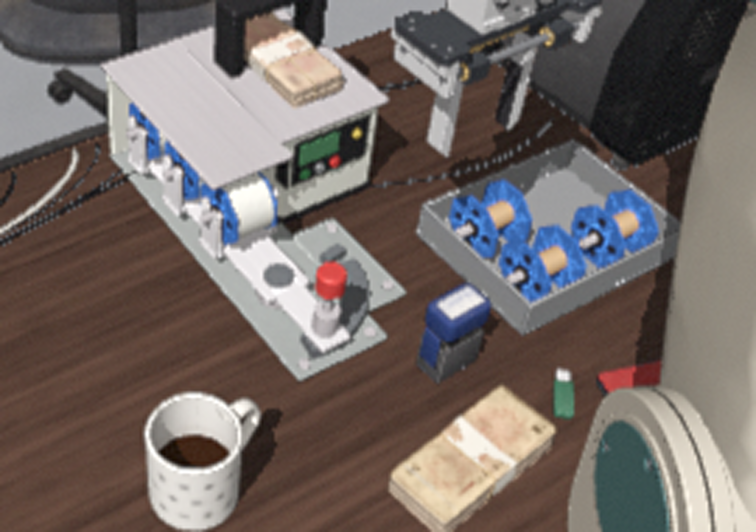

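The carriage is under the table with three fresh reels and the knob is home. Three spent reels are in the tray, and the mug and stamp are unmoved.

```bash
python3 -c "
from bench import manip
print(manip.sign_off())"
```

```text
the job is handed in; nothing more can be done
None
```

I handed the job in: the carriage is back under the table with three fresh reels in their slots, the plunger is home, the three spent reels are in the grey tray, and the mug and stamp are where they were.

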